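# Pack the sample rods and lock the chest

## Task

Snap every sample rod forward out of its sprung clips on the rack and lay each one flat in a notch of its own in the open chest, across both black combs. Then shut the lid, swing the hasp down over the staple, and push the locking pin from its stand fully home through the staple's eye. Leave the other things on the bench where they are.

Things in the scene. Friction and masses are not known exactly. Their poses are not given: they have to be found in the camera images.
- rod_1: sample rod: rigid round bar, 16 mm diameter, 84 mm long, bare metal with a narrow black band near each end, 35 to 70 g. Two or three rods are present, all alike. Origin at its centre; own y runs along it. Starts level in the clips at the rack's y = -92 mm. Let down in the chest, its axis is along the chest's x.
- rod_2: sample rod like rod_1; starts at the rack's middle place (y = 0). Between the rack and the chest stands a fixed microscope about 350 mm high: carry things over it (they hang below the fingers) or round its front
- rod_3: sample rod like rod_1; starts at the rack's y = +92 mm
- clip_rack: fixed rack: base plate (72 x 276 x 10 mm, long along own y) with three clip places 92 mm apart along y. Origin at bench level under the rod of the middle place. Each place has two sprung steel C clips 7 mm wide, at +-27 mm along y from the rod's middle; 47 mm of rod are bare between them, with free space below and behind, down to a crossbar 70 mm high. The clips open to own -x.
- clip_place_2 (a point): where the middle of a rod sits in the middle clip place, 130 mm above the bench. A rod comes out only by a pull of about 15 mm or more straight to the rack's -x, against 4 to 8 N; the jaws do not let it out upwards. Jaws reach 14 mm above and below the rod's axis and 27 mm before it; posts 147 mm high stand behind the clips.
- chest: fixed metal chest, 116 (x) x 172 (y) mm, walls 5 mm thick, 52 mm high; origin at bench level under its centre, front = own -x. On its inner floor (8 mm high) two black combs, 7 mm thick, run along y at x = +-27 mm and form three notches 24 mm wide: notch floor 24 mm, comb tops 44 mm above the bench. Free space for fingers between the combs.
- notch_1 (a point): notch 1, at the chest's y = -46 mm: where the centre of a packed rod lies, 32 mm above the bench, the rod along the chest's x across both combs
- notch_2 (a point): notch 2, at the chest's y = 0 mm: where the centre of a packed rod lies, 32 mm above the bench, the rod along the chest's x across both combs
- notch_3 (a point): notch 3, at the chest's y = 46 mm: where the centre of a packed rod lies, 32 mm above the bench, the rod along the chest's x across both combs
- lid (a joint): chest lid, 8 mm thick, hinged along the chest's y at its back upper edge (chest x = +58, z = 52 mm), 116 mm to its front edge. rad: 0 = shut flat on the walls (top 60 mm above the bench), 1.57 upright, up to 1.95 leaning back. Stiff hinge: stays where left, takes about 3 N at the front edge; the hasp on it sticks out behind while it is open.
- lid_edge (a point): middle of the lid's front edge (116 mm from its hinge, mid-thickness)
- hasp (a joint): steel plate with a slot, hinged on the lid's front edge (axis along the chest's y, at chest x = -62, z = 56 mm when shut), 76 mm wide (y), 52 mm long, 4 mm thick. rad, lid shut: 0 = hanging on the chest's front over the staple, 1.57 forward, 3.14 standing up, up to 3.5. Stays where left, moves at about 1 N.
- hasp_tail (a point): middle of the hasp's free end, 52 mm from its hinge. The staple comes through the hasp's middle, so the hasp is pushed home at one side, 25 to 30 mm from its middle along y
- staple_eye (a point): middle of the staple's eye, on its top face, at chest (-78, 0, 37) mm. The staple is a flat level steel loop 6 mm thick and 22 mm wide on the chest's front, reaching to chest x = -90 mm; its vertical square eye is open 12.5 mm along y and 14 mm along x (chest x = -71 to -85). The hasp's hinge overhangs to x = -65, 59 mm high.
- pin: steel locking pin, 50 g, upright in its stand; origin at its lower tip, own z up along it. Shaft 8 mm diameter, 30 mm long, tapered tip; collar 22 mm across, 4 mm thick; 10 mm stem; black round grip 16 mm diameter from 72 to 96 mm above the tip. Pushed home in the eye, its collar rests on the loop and the grip stands above the shut lid.
- pin_collar (a point): underside of the pin's collar, on its axis, 30 mm above the tip
- pin_stand: loose grey block 56 x 56 x 36 mm with a 12 mm square hole in its top, in which the pin stands (tip 6 mm above the bench, collar resting on the block); origin at the centre of its underside. It may get knocked aside with the pin in it.
- vial_a: bystander: a glass vial with a dark cap, 23 mm across, 52 mm tall; origin at the centre of its underside. Not part of the job.
- solvent_bottle: bystander: a small dropper bottle, 36 mm across, 94 mm tall; origin at the centre of its underside. Not part of the job.
- chip_box: bystander: a square chip box, 50 x 50 x 18 mm; origin at the centre of its underside. Not part of the job.
- mouse: bystander: a computer mouse, 125 x 54 x 37 mm; origin at the centre of its underside. Not part of the job.

How it is judged:
On the way, in this order (a step that is already met when the one before it is completed fails the run):
1. every rod present lies in a notch of the chest (z of rod_1 in the frame of chest between 0.026 and 0.038 m and x of rod_1 in the frame of chest between -0.016 and 0.016 m and y of rod_1 in the frame of chest between -0.056 and 0.056 m and angle between the y axis of each of rod_1, rod_2, rod_3 and the x axis of chest, either way round below 0.25 rad and z of rod_2 in the frame of chest between 0.026 and 0.038 m and x of rod_2 in the frame of chest between -0.016 and 0.016 m and y of rod_2 in the frame of chest between -0.056 and 0.056 m and z of rod_3 in the frame of chest between 0.026 and 0.038 m and x of rod_3 in the frame of chest between -0.016 and 0.016 m and y of rod_3 in the frame of chest between -0.056 and 0.056 m and value of joint lid above 0.8 rad), for 0.2 s.
2. the lid is shut on the rods (z of rod_1 in the frame of chest between 0.026 and 0.038 m and x of rod_1 in the frame of chest between -0.016 and 0.016 m and y of rod_1 in the frame of chest between -0.056 and 0.056 m and angle between the y axis of each of rod_1, rod_2, rod_3 and the x axis of chest, either way round below 0.25 rad and z of rod_2 in the frame of chest between 0.026 and 0.038 m and x of rod_2 in the frame of chest between -0.016 and 0.016 m and y of rod_2 in the frame of chest between -0.056 and 0.056 m and z of rod_3 in the frame of chest between 0.026 and 0.038 m and x of rod_3 in the frame of chest between -0.016 and 0.016 m and y of rod_3 in the frame of chest between -0.056 and 0.056 m and value of joint lid below 0.06 rad), for 0.2 s.
3. the hasp hangs over the staple (value of joint lid below 0.06 rad and value of joint hasp below 0.2 rad), for 0.2 s.
4. the pin is home in the staple's eye (all of step 3 and horizontal distance between pin_collar and staple_eye below 0.008 m and z of pin_collar in the frame of staple_eye between -0.004 and 0.006 m and angle between pin's own z axis and vertical below 0.25 rad), for 0.2 s.
At the end, for the whole second after the job is handed in: All rods present lie in notches (centre 26 to 38 mm high, within 16 mm lengthwise, 0.25 rad of the chest's x), lid under 0.06 rad, hasp under 0.2 rad, pin in the eye (within 8 mm of its middle, collar within 6 mm of the loop, tilt under 0.25 rad), all at rest (all of step 4 and z of rod_1 in the frame of chest between 0.026 and 0.038 m and x of rod_1 in the frame of chest between -0.016 and 0.016 m and y of rod_1 in the frame of chest between -0.056 and 0.056 m and angle between the y axis of each of rod_1, rod_2, rod_3 and the x axis of chest, either way round below 0.25 rad and z of rod_2 in the frame of chest between 0.026 and 0.038 m and x of rod_2 in the frame of chest between -0.016 and 0.016 m and y of rod_2 in the frame of chest between -0.056 and 0.056 m and z of rod_3 in the frame of chest between 0.026 and 0.038 m and x of rod_3 in the frame of chest between -0.016 and 0.016 m and y of rod_3 in the frame of chest between -0.056 and 0.056 m and linear speed of each of rod_1, rod_2, rod_3, pin below 0.02 m/s); the robot touches nothing.
It fails at once if a bystander is pushed more than 40 mm (distance of any of vial_a, solvent_bottle, chip_box, mouse from where it was at the start of the episode above 0.04 m).
It fails at once if a vial or the bottle is tipped over (angle between any of vial_a, solvent_bottle's own z axis and vertical above 0.7 rad).
Of rod_1, rod_2, rod_3 only 2 to 3 are there at a start; the rules pass over those that are not, and their reading is None.
At some moment in a run one of pin_stand may be knocked a few centimetres aside while the robot is not near it.
It also fails if it takes over 210 s, if anything falls off the work surface, if the arm or the gripper's body presses on something with over 40 N, if the wrist force passes 120 N, or if a joint passes its speed limit or range.

## Robot

A 6-joint arm with a two-finger parallel gripper is mounted at the origin on a cart in front of the work surface, level with it; the furniture and walls round the work are solid. World frame = base frame: x ahead of the robot, y to its left, z up, the work surface at z = 0. Lengths are in m, angles in rad, forces in N, time in s.
With the tool pointing down it reaches from about 0.375 to 0.9 m from the base axis. Payload 3.1 kg.
Tool frame: the origin (TCP) lies at the very end of the fingers, on their centre line; the grasp point (between the pads) lies 19 mm behind it; z points along the fingers, x is the direction in which the jaws open and shut, and the axes are right-handed (so a half turn about z gives the same grasp; the last joint's range is limited). The gripper opens to 85 mm and grips with 20 to 120 N. Pads are 22 mm wide; open, the fingers measure 114 mm over their backs; the gripper's body (76 mm by 85 mm) begins 54 mm behind the grasp point. The pads swing forward as they close: fully open they stand 13 mm farther back than shut.
Start: joints at [-1.421, 0.527, 1.433, -0, 1.181, -0.178], TCP at [0.202, -0.591, 0.231] pointing down, gripper open.
Joint ranges: [-3.08, 3.08], [-0.75, 2.2], [0.22, 2.44], [-1.43, 4.57], [0, 2.65], [-2.85, 2.85]. Speed limits (rad/s): [2.79, 2.79, 3.14, 3.14, 3.14, 3.14].

## Interface

Orientations are given as [roll, pitch, yaw] about the fixed x, y, z axes, in that order (R = Rz(yaw) Ry(pitch) Rx(roll)).
In Python, from workcell import robot gives the robot as it stands. The module is installed in compiled form; this text tells all that it offers.
- The arm moves only by the tool jog_arm, never from a script. Its argument "motion" is text: rows parted by semicolons, each of 7 numbers parted by spaces: the turn, a rotation vector about the tool's x, y, z in degrees, then the shift along the tool's x, y, z in cm, then the opening, from 0 (shut) to 1 (fully open). A call has 1 to 12 rows; each row is the pose to reach, as a shift and turn from the pose commanded when the call began, along the tool's axes at that moment; what a row does not reach only later rows make up. A row lasts 1/12 s, in which the tool goes at most 41.7 mm and 7.16 degrees, less where a joint would pass 70% of its speed; a pose out of reach is approached as far as the arm can. A call with a gripper value outside its range is refused whole. The fingers move at their own pace and stop on an object; the grip force is fixed at half the most. Time passes only in rows, so rows that repeat a pose let the fingers close. It gives the time, the measured TCP pose, the force and the opening at its end, in the units of the state.
- robot.sense(): the state, without advancing time (a new reading comes with each control period).
- robot.snapshot(name): name is "scene" or "top"; returns (picture, depth): 384x512x3 uint8, red, green, blue; 384x512 float32, m along the optical axis (not along the pixel's ray), 0 where there is no reading.
- robot.camera_model(name): a dict with "fx", "fy", "cx", "cy" (pixels), "cam_to_world" (4x4, takes a point from camera to world coordinates). Camera axes: x right, y up, looking along -z (the intrinsics and any distortion apply to the point x, -y, -z); pixel columns grow to the right and rows downward; lengths in m; the calibration is good to about 2 mm. A picture is of the moment at which its call begins. camera_model takes no time and is no camera call.
- robot.hand_in(): hands the job in, once; it reports no verdict.
The state is a dict: "t": time; "q": joint angles; "joint_vel": joint speeds; "joint_torque": joint torques, N m; "tcp_pos": TCP position; "tool_rot": TCP orientation; "wrist_force": force on the tool from outside, world axes, zero at the start; "wrist_torque": the same for the moment, N m; "gripper_width": finger opening in m.
Only numpy, scipy, OpenCV 4.12 (cv2) and the standard library are available. Lean on these libraries where they do the work, as an engineer would, in place of code of your own. Each camera call takes 0.05 s, during which the arm holds its last target. There are 200 camera calls.

## Working session

There is one attempt and no reset: what is moved stays moved. The work goes in short steps, Python scripts to look and compute and a tool call to move; the robot and the scene stay as the last step left them, time stands still between calls to the robot, and variables do not carry over. Pictures are saved under pics/ and viewed, about 12 in all and at most 16, crops included, and the job is handed in when it is done.

Besides the shell and the picture viewer there is one more tool, called after "Emit:" by a JSON object that holds its "op" and its "data", one argument or row to a line. jog_arm: Moves the arm, as the interface text tells. Its arguments: {"type":"object","properties":{"motion":{"type":"string"}},"required":["motion"]}

```bash
mkdir -p pics
cat > h.py <<'E'
import numpy as np, cv2
from workcell import robot
from scipy.spatial.transform import Rotation as R
def snap(n,f=None):
    p,d=robot.snapshot(n)
    if f: cv2.imwrite(f'pics/{f}.png',p[:,:,::-1])
    return p,d
def cloud(n,d):
    m=robot.camera_model(n);v,u=np.mgrid[:384,:512]
    P=np.stack([(u-m['cx'])/m['fx']*d,-(v-m['cy'])/m['fy']*d,-d,np.ones_like(d)],-1)@np.array(m['cam_to_world']).T
    P=P[...,:3]; P[d==0]=np.nan; return P
E
python3 - <<'E'
from h import *
for n in('scene','top'):
    p,d=snap(n,n+'0');np.savez(n+'0',p=p,P=cloud(n,d));m=robot.camera_model(n);print(n,m['fx'],m['cx'],np.round(m['cam_to_world'],3).tolist(),[k for k in m])
    cv2.imwrite(f'pics/{n}0.png',cv2.resize(p[:,:,::-1],(800,600),interpolation=cv2.INTER_CUBIC))
s=robot.sense();print(s)
E
```

```text
scene 373.12820552259035 254.94023918844593 [[0.67, 0.473, -0.572, -0.215], [-0.742, 0.415, -0.527, -0.646], [-0.012, 0.778, 0.629, 0.89], [0.0, 0.0, 0.0, 1.0]] ['fx', 'fy', 'cx', 'cy', 'cam_to_world']
top 409.9603789246262 252.57719796905232 [[0.008, 0.985, -0.174, 0.268], [-1.0, 0.009, 0.001, 0.002], [0.003, 0.174, 0.985, 1.43], [0.0, 0.0, 0.0, 1.0]] ['fx', 'fy', 'cx', 'cy', 'cam_to_world']
{'t': 0.1, 'q': array([-1.42050166e+00,  5.28384404e-01,  1.43382382e+00,  4.35008648e-06,
        1.18143097e+00, -1.78515567e-01]), 'joint_vel': array([-0.00073399, -0.00203312, -0.00230346,  0.00020405, -0.00113075,
       -0.00061353]), 'joint_torque': array([-5.40764267e-04, -4.43304455e+01, -1.78586161e+01, -1.75953896e-04,
        3.89494555e-03, -3.86699057e-06]), 'tcp_pos': array([ 0.2017398 , -0.59082818,  0.23040882]), 'tool_rot': array([-3.14122529e+00,  2.01330018e-03, -1.24198738e+00]), 'wrist_force': array([ 0.14940631,  0.3198736 , -0.28716409]), 'wrist_torque': array([ 0.02454297, -0.02446522,  0.03921741]), 'gripper_width': 0.08526753931846937}
```

View pics/scene0.png

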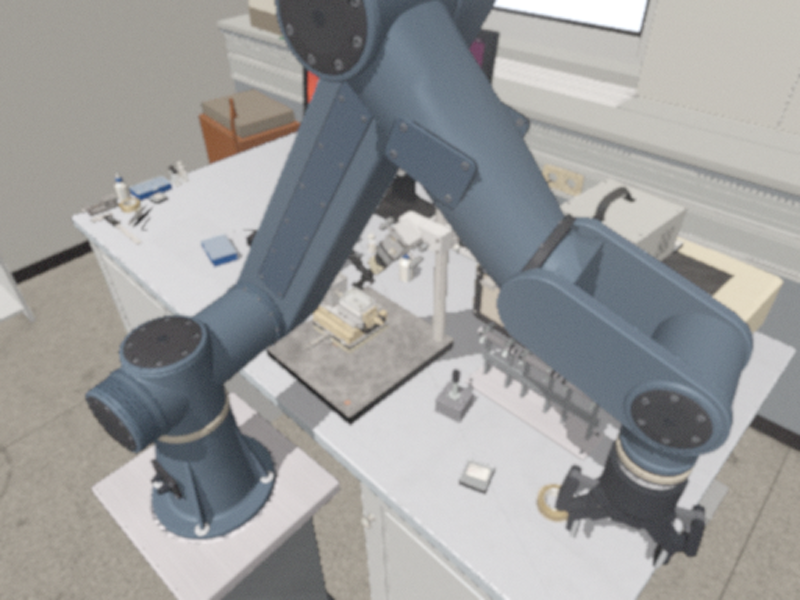

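View pics/top0.png

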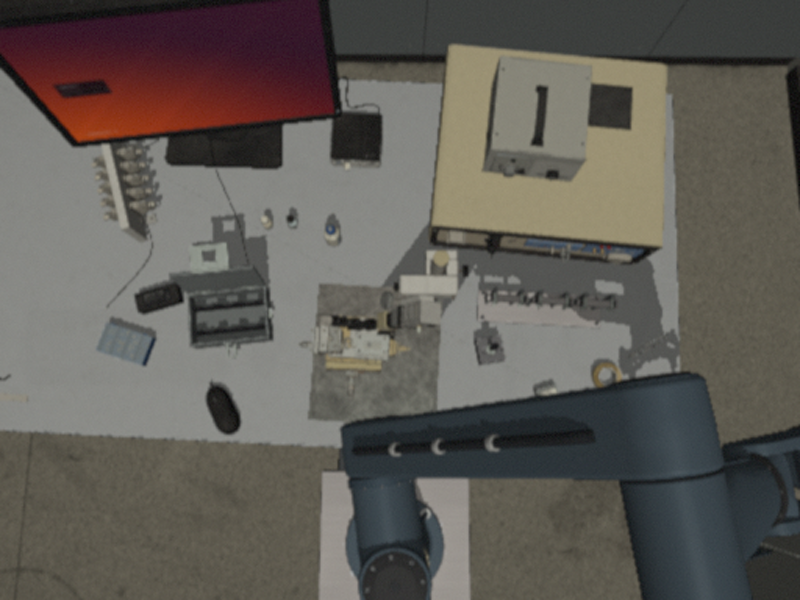

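Run:
```python
from h import *
a=np.load('top0.npz');p=a['p'];P=a['P']
c1=cv2.resize(p[150:265,285:425,::-1],None,fx=2.8*2,fy=5.6,interpolation=cv2.INTER_CUBIC)[:600]
c2=cv2.resize(p[150:265,60:200,::-1],None,fx=5.6,fy=5.6,interpolation=cv2.INTER_CUBIC)
cv2.imwrite('pics/crop.png',cv2.resize(np.hstack([c2[:600,:],c1[:600]]),(800,322)))
# height maps by region
def reg(x0,x1,y0,y1,z0,z1):
    m=(P[...,0]>x0)&(P[...,0]<x1)&(P[...,1]>y0)&(P[...,1]<y1)&(P[...,2]>z0)&(P[...,2]<z1)
    q=P[m]; 
    if len(q)<3: return print('none')
    r=cv2.minAreaRect(q[:,:2].astype(np.float32)); print(len(q),q.min(0).round(3),q.max(0).round(3),np.round(np.median(q,0),3),np.round(r[0],3),np.round(r[1],3),round(r[2],1))
for v in (0,): 
  for (u,w) in [(490,345),(230,315),(550,300),(485,298),(230,340),(220,410),(250,288),(600,300)]:
    print(u,w,P[int(w*.64),int(u*.64)].round(3))
reg(.35,.56,-.55,-.15,.1,.16)   # rack tall
reg(.3,.45,-.3,-.1,.02,.12)  # stand
reg(.3,.6,.2,.55,.045,.065)  # chest
reg(.3,.6,.2,.55,.08,.3)
```

```text
490 345 [ 0.427 -0.207  0.035]
230 315 [0.493 0.373 0.001]
550 300 [ 0.506 -0.317  0.142]
485 298 [ 0.525 -0.193  0.07 ]
230 340 [0.436 0.369 0.006]
220 410 [0.28  0.376 0.036]
250 288 [0.544 0.318 0.054]
600 300 [ 0.509 -0.424  0.128]
564 [ 0.409 -0.457  0.1  ] [ 0.529 -0.188  0.153] [ 0.505 -0.325  0.136] [ 0.504 -0.314] [0.116 0.271] 18.2
280 [ 0.382 -0.24   0.023] [ 0.445 -0.176  0.107] [ 0.412 -0.205  0.037] [ 0.414 -0.208] [0.056 0.056] 10.7
375 [0.416 0.273 0.045] [0.554 0.456 0.065] [0.51  0.364 0.051] [0.483 0.366] [0.122 0.173] 6.4
891 [0.533 0.287 0.08 ] [0.599 0.457 0.184] [0.553 0.374 0.159] [0.571 0.374] [0.062 0.171] 5.8
```

View pics/crop.png

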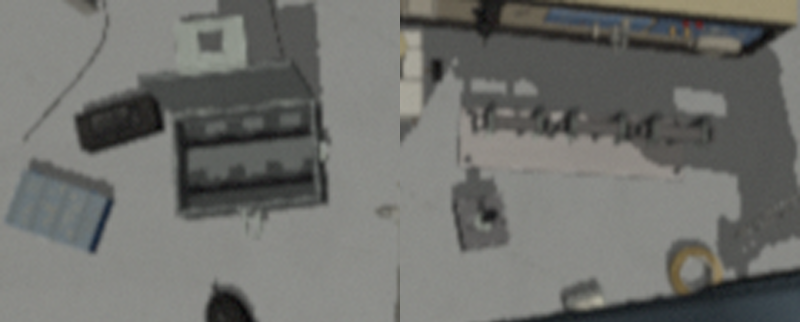

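```bash
python3 - <<'E'
from h import *
for n in('top','scene'):
    P=np.load(n+'0.npz')['P'];p=np.load(n+'0.npz')['p']
    m=(P[...,0]>.47)&(P[...,0]<.56)&(P[...,1]>-.47)&(P[...,1]<-.16)&(P[...,2]>.12)&(P[...,2]<.16)
    q=P[m]; y=q[:,1]
    print(n,len(q))
    for b in np.arange(-.47,-.16,.01):
        k=(y>=b)&(y<b+.01)
        if k.sum(): print(round(b+.005,3),k.sum(),q[k].min(0)[[0,2]].round(3),np.median(q[k],0)[[0,2]].round(3),q[k].max(0)[[0,2]].round(3))
P=np.load('top0.npz')['P']
m=(P[...,0]>.44)&(P[...,0]<.53)&(P[...,1]>-.47)&(P[...,1]<-.16)&(P[...,2]>.005)&(P[...,2]<.016)
q=P[m];print(cv2.minAreaRect(q[:,:2].astype(np.float32)),q.min(0),q.max(0))
# front plate edge
E
python3 - <<'E'
import cv2
a=cv2.imread('pics/scene0.png');cv2.imwrite('pics/sc1.png',cv2.resize(a[310:470,420:620],(800,640))[:600])
E
```

```text
top 524
-0.455 10 [0.493 0.129] [0.498 0.134] [0.505 0.136]
-0.445 22 [0.487 0.121] [0.499 0.142] [0.515 0.15 ]
-0.435 34 [0.487 0.122] [0.501 0.139] [0.516 0.149]
-0.425 14 [0.494 0.128] [0.502 0.134] [0.509 0.14 ]
-0.415 16 [0.495 0.129] [0.501 0.134] [0.509 0.141]
-0.405 15 [0.495 0.129] [0.501 0.135] [0.508 0.141]
-0.395 13 [0.494 0.131] [0.501 0.136] [0.519 0.143]
-0.385 41 [0.489 0.121] [0.504 0.14 ] [0.52  0.152]
-0.375 16 [0.495 0.126] [0.501 0.136] [0.508 0.14 ]
-0.365 7 [0.497 0.129] [0.507 0.132] [0.512 0.139]
-0.355 21 [0.49  0.123] [0.503 0.141] [0.522 0.15 ]
-0.345 33 [0.489 0.122] [0.504 0.137] [0.523 0.153]
-0.335 15 [0.497 0.13 ] [0.504 0.135] [0.51  0.141]
-0.325 17 [0.497 0.124] [0.503 0.136] [0.511 0.14 ]
-0.315 14 [0.5   0.129] [0.506 0.137] [0.515 0.142]
-0.305 15 [0.5   0.131] [0.507 0.135] [0.518 0.146]
-0.295 35 [0.492 0.12 ] [0.508 0.142] [0.525 0.148]
-0.285 17 [0.5   0.128] [0.507 0.135] [0.515 0.14 ]
-0.275 6 [0.5   0.134] [0.505 0.134] [0.513 0.136]
-0.265 15 [0.501 0.129] [0.509 0.136] [0.521 0.147]
-0.255 33 [0.495 0.122] [0.509 0.141] [0.527 0.152]
-0
[... 1252 characters left out ...]
0.275 12 [0.499 0.121] [0.505 0.131] [0.511 0.135]
-0.265 31 [0.497 0.121] [0.504 0.133] [0.525 0.145]
-0.255 31 [0.492 0.121] [0.502 0.139] [0.517 0.146]
-0.245 17 [0.498 0.125] [0.503 0.133] [0.512 0.137]
-0.235 17 [0.499 0.125] [0.502 0.133] [0.51  0.136]
-0.225 15 [0.5   0.126] [0.504 0.134] [0.511 0.137]
-0.215 17 [0.5   0.123] [0.505 0.133] [0.511 0.139]
-0.205 46 [0.494 0.121] [0.509 0.138] [0.527 0.146]
-0.195 12 [0.499 0.123] [0.504 0.131] [0.513 0.135]
-0.185 4 [0.501 0.131] [0.507 0.133] [0.513 0.135]
((0.4834611415863037, -0.3153883218765259), (0.30502018332481384, 0.08632495999336243), 88.76141357421875) [ 0.44118679 -0.46781959  0.00500079] [ 0.52909091 -0.16198087  0.01598235]
```

View pics/sc1.png

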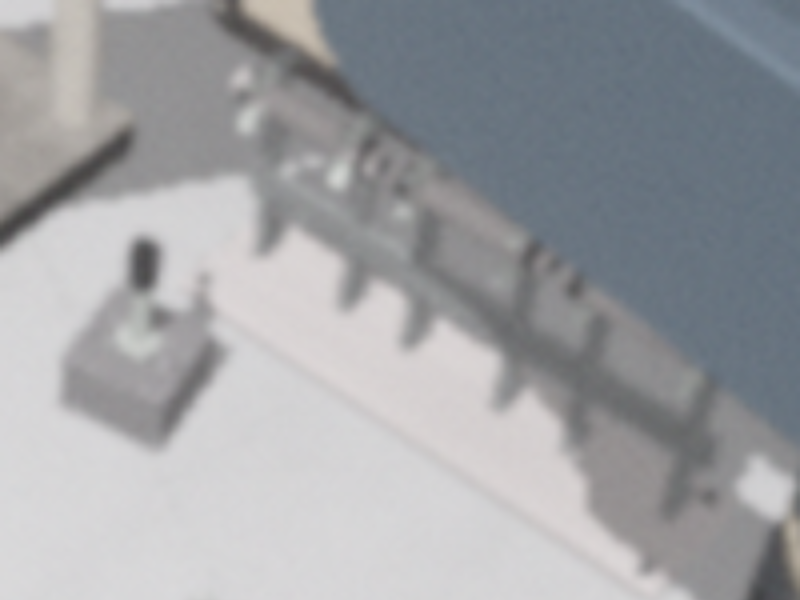

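```bash
cat >> h.py <<'E'
def go(x,y,z,yaw,tilt=None):
    s=robot.sense();R0=R.from_euler('xyz',s['tool_rot']);T=R.from_euler('xyz',[np.pi,0,yaw]) if tilt is None else R.from_euler('xyz',tilt)
    rv=(R0.inv()*T).as_rotvec(degrees=True);d=R0.inv().apply(np.array([x,y,z])-s['tcp_pos'])*100
    print('t %.1f tcp'%s['t'],s['tcp_pos'].round(4),'rot',s['tool_rot'].round(3),'w %.4f'%s['gripper_width'],'F',s['wrist_force'].round(1),'q',s['q'].round(2)); print('MOVE',rv.round(1),d.round(2))
RK=np.array([.505,-.322]);RY=-.046
def rackpt(dx,dy): c,s=np.cos(RY),np.sin(RY); return RK+[c*dx-s*dy,s*dx+c*dy]
E
python3 - <<'E'
from h import *
P=np.load('top0.npz')['P']
m=(P[...,0]>.38)&(P[...,0]<.6)&(P[...,1]>.25)&(P[...,1]<.48)
q=P[m]
for yaw in (.09,.105,.12):
    c,s=np.cos(yaw),np.sin(yaw);L=(q[:,:2]-[.483,.366])@np.array([[c,-s],[s,c]])
    k=(q[:,2]>.046)&(q[:,2]<.058)&(np.abs(L[:,0])<.07)
    l=L[k]; mid=np.abs(l[:,0])<.035; fr=(l[:,0]<-.045)&(np.abs(l[:,1])<.07)
    for sg in(-1,1):
        w=mid&(l[:,1]*sg>.06);print(yaw,'side',sg,w.sum(),np.percentile(l[w,1],[5,50,95]).round(4),'slope',np.polyfit(l[w,0],l[w,1],1)[0].round(3))
    print('front',fr.sum(),np.percentile(l[fr,0],[5,50,95]).round(4),np.polyfit(l[fr,1],l[fr,0],1)[0].round(3))
k=(P[...,0]>.55)&(P[...,1]<-.1)&(P[...,1]>-.6)&(P[...,2]>.1)&(P[...,0]<.9);q=P[k];print('cupboard',q[:,0].min(),np.percentile(q[:,2],[5,50,95]), q[:,2].max())
k=(P[...,0]>.3)&(P[...,0]<.6)&(P[...,1]<.15)&(P[...,1]>-.17)&(P[...,2]>.1)&(P[...,2]<.42);q=P[k];print('scope',q.min(0),q.max(0))
x,y=rackpt(0,-.092);print(x,y);go(x,y,.22,RY)
E
```

```text
0.09 side -1 41 [-0.087  -0.084  -0.0722] slope -0.012
0.09 side 1 39 [0.0734 0.0819 0.0859] slope 0.011
front 67 [-0.061  -0.0581 -0.055 ] -0.023
0.105 side -1 41 [-0.0868 -0.0839 -0.0717] slope -0.025
0.105 side 1 40 [0.0739 0.0822 0.0857] slope -0.008
front 67 [-0.0604 -0.058  -0.0554] -0.008
0.12 side -1 41 [-0.0866 -0.0838 -0.0712] slope -0.047
0.12 side 1 38 [0.074  0.082  0.0857] slope -0.027
front 69 [-0.0608 -0.0581 -0.0553] 0.007
cupboard 0.5515570915762016 [0.15488559 0.16318879 0.28656528] 0.33021244164366514
scope [ 0.38086025 -0.12961307  0.1002763 ] [0.56005054 0.14994875 0.39756214]
0.5007694923274364 -0.4139026811623708
t 0.1 tcp [ 0.2017 -0.5908  0.2304] rot [-3.141e+00  2.000e-03 -1.242e+00] w 0.0853 F [ 0.1  0.3 -0.3] q [-1.42  0.53  1.43  0.    1.18 -0.18]
MOVE [ -0.1   0.1 -68.5] [ -7.09 -34.01   1.07]
```

Emit:
{"op": "jog_arm", "data": {
  "motion": "0 0 -68.5 -7.1 -34 1 0.5;0 0 -68.5 -7.1 -34 1 0.5;0 0 -68.5 -7.1 -34 1 0.5;0 0 -68.5 -7.1 -34 1 0.5;0 0 -68.5 -7.1 -34 1 0.5;0 0 -68.5 -7.1 -34 1 0.5;0 0 -68.5 -7.1 -34 1 0.5;0 0 -68.5 -7.1 -34 1 0.5;0 0 -68.5 -7.1 -34 1 0.5;0 0 -68.5 -7.1 -34 1 0.5;0 0 -68.5 -7.1 -34 1 0.5;0 0 -68.5 -7.1 -34 1 0.5"
}}

```text
t: 1.1
tcp_pos: [0.5006, -0.4141, 0.2208]
tool_rot: [-3.141, 0.001, -0.048]
wrist_force: [-0.2, -0.5, 0.1]
gripper_width: 0.0428
```

Run:
```python
from h import *
p,d=snap('scene');q=p[:,:,::-1]
cv2.imwrite('pics/s2.png',cv2.resize(q,(800,600),interpolation=cv2.INTER_CUBIC))
x,y=rackpt(0,-.092);go(x,y,.111,RY)
```

```text
t 1.1 tcp [ 0.5002 -0.4145  0.2209] rot [-3.141e+00  1.000e-03 -4.900e-02] w 0.0429 F [ 0.1 -0.2 -0.6] q [-0.86  0.57  1.38 -0.    1.19 -0.81]
MOVE [-0.   0.  -0.1] [ 0.06 -0.06 10.99]
```

View pics/s2.png

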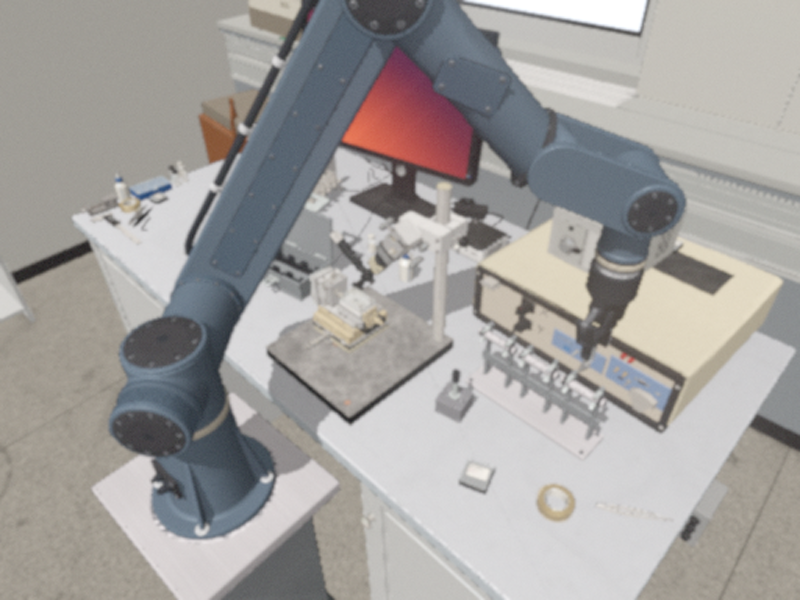

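Emit:
{"op": "jog_arm", "data": {
  "motion": "0 0 0 0 -0.05 4 0.5;0 0 0 0 -0.05 8 0.5;0 0 0 0 -0.05 11 0.5;0 0 0 0 -0.05 11 0.5;0 0 0 0 -0.05 11 0.5;0 0 0 0 -0.05 11 0;0 0 0 0 -0.05 11 0;0 0 0 0 -0.05 11 0;0 0 0 0 -0.05 11 0;0 0 0 0 -0.05 11 0;0 0 0 0 -0.05 11 0;0 0 0 0 -0.05 11 0"
}}

```text
t: 2.15
tcp_pos: [0.5007, -0.4156, 0.1133]
tool_rot: [3.138, -0.001, -0.046]
wrist_force: [-4.4, -1.7, 6.2]
gripper_width: 0.0138
```

Emit:
{"op": "jog_arm", "data": {
  "motion": "0 0 0 -1 0 0 0;0 0 0 -2 0 0 0;0 0 0 -3 0 0 0;0 0 0 -4 0 0 0;0 0 0 -4.5 0 0 0;0 0 0 -4.5 0 0 0;0 0 0 -4.5 0 -4 0;0 0 0 -4.5 0 -8 0;0 0 0 -4.5 0 -8 0"
}}

```text
t: 2.9
tcp_pos: [0.4591, -0.4159, 0.1985]
tool_rot: [3.131, -0.01, -0.046]
wrist_force: [1.0, -0.9, 0.7]
gripper_width: 0.0138
```

Run:
```python
from h import *
p,d=snap('scene');P=cloud('scene',d)
s=robot.sense();t=s['tcp_pos'];m=robot.camera_model('scene');C=np.array(m['cam_to_world'])
pc=np.linalg.inv(C)@[*t,1];u=m['cx']+m['fx']*pc[0]/-pc[2];v=m['cy']-m['fy']*pc[1]/-pc[2];print(u,v)
u,v=int(u),int(v)
cv2.imwrite('pics/s3.png',cv2.resize(p[v-50:v+40,u-60:u+60,::-1],(800,600),interpolation=cv2.INTER_CUBIC))
go(.4805,.3655,.3,.11)
```

```text
368.97704985168383 241.03610831195584
t 3.0 tcp [ 0.4581 -0.4146  0.1957] rot [ 3.134 -0.007 -0.046] w 0.0140 F [-0.9  0.3 -0.8] q [-0.92  0.55  1.5   0.    1.08 -0.87]
MOVE [ 0.5 -0.4 -9. ] [ -1.31 -77.95 -11.05]
```

View pics/s3.png

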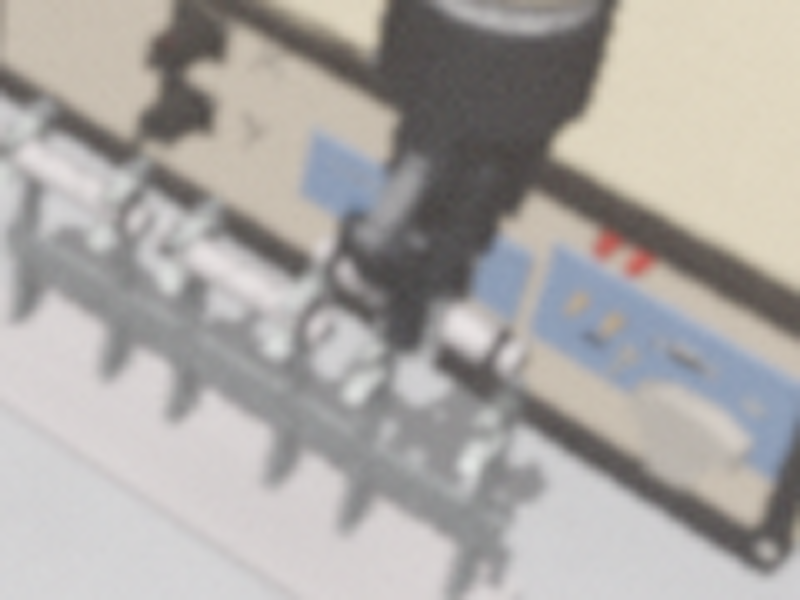

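Emit:
{"op": "jog_arm", "data": {
  "motion": "0 0 0 0 0 -4 0;0 0 0 0 0 -8 0;0 0 0 0 0 -12 0;0 0 0 0 0 -16 0;0 0 0 0 0 -20 0;0 0 0 0 0 -22.5 0;0 0 -7 0 -4 -22.5 0;0 0 -14 0 -8 -22.5 0;0 0 -21 0 -12 -22.5 0;0 0 -28 0 -16 -22.5 0;0 0 -35 0 -20 -22.5 0;0 0 -42 0 -24 -22.5 0"
}}

```text
t: 3.95
tcp_pos: [0.4663, -0.17, 0.415]
tool_rot: [-3.139, 0.0, 0.692]
wrist_force: [0.6, 0.1, -0.2]
gripper_width: 0.0137
```

```bash
cat >> h.py <<'E'
CH=np.array([.4805,.3655]);CY=.11
def chpt(dx,dy): c,s=np.cos(CY),np.sin(CY); return CH+[c*dx-s*dy,s*dx+c*dy]
E
python3 - <<'E'
from h import *
x,y=chpt(0,-.046);print(x,y);go(x,y,.42,CY+np.pi/2)
E
```

```text
0.48554980183851004 0.3197780194939919
t 4.0 tcp [ 0.4663 -0.17    0.415 ] rot [-3.139  0.     0.692] w 0.0137 F [ 0.6  0.1 -0.2] q [-0.58  0.17  1.47  0.    1.5  -1.27]
MOVE [ -0.1  -0.1 -56.6] [ 32.74 -36.48  -0.43]
```

Emit:
{"op": "jog_arm", "data": {
  "motion": "0 0 -56.6 32.7 -36.5 -0.5 0;0 0 -56.6 32.7 -36.5 -0.5 0;0 0 -56.6 32.7 -36.5 -0.5 0;0 0 -56.6 32.7 -36.5 -0.5 0;0 0 -56.6 32.7 -36.5 -0.5 0;0 0 -56.6 32.7 -36.5 -0.5 0;0 0 -56.6 32.7 -36.5 -0.5 0;0 0 -56.6 32.7 -36.5 -0.5 0;0 0 -56.6 32.7 -36.5 -0.5 0;0 0 -56.6 32.7 -36.5 -0.5 0;0 0 -56.6 32.7 -36.5 -0.5 0;0 0 -56.6 32.7 -36.5 -0.5 0"
}}

```text
t: 4.95
tcp_pos: [0.4875, 0.3207, 0.4197]
tool_rot: [-3.139, -0.001, 1.676]
wrist_force: [1.2, 0.3, 0.5]
gripper_width: 0.0139
```

Run:
```python
from h import *
x,y=chpt(0,-.046);go(x,y,.12,CY+np.pi/2)
```

```text
t 5.0 tcp [0.4875 0.3207 0.4197] rot [-3.139e+00 -1.000e-03  1.676e+00] w 0.0139 F [1.2 0.3 0.5] q [ 0.39  0.32  1.26  0.    1.57 -1.29]
MOVE [-0.1 -0.  -0.2] [-0.09 -0.14 29.97]
```

Emit:
{"op": "jog_arm", "data": {
  "motion": "0 0 -0.2 -0.1 -0.15 4 0;0 0 -0.2 -0.1 -0.15 8 0;0 0 -0.2 -0.1 -0.15 12 0;0 0 -0.2 -0.1 -0.15 16 0;0 0 -0.2 -0.1 -0.15 20 0;0 0 -0.2 -0.1 -0.15 24 0;0 0 -0.2 -0.1 -0.15 28 0;0 0 -0.2 -0.1 -0.15 30 0;0 0 -0.2 -0.1 -0.15 30 0;0 0 -0.2 -0.1 -0.15 30 0"
}}

```text
t: 5.78
tcp_pos: [0.4859, 0.3159, 0.1195]
tool_rot: [-3.137, 0.001, 1.678]
wrist_force: [-0.0, 0.2, 0.3]
gripper_width: 0.0139
```

Run:
```python
from h import *
p,d=snap('scene');pt,dt=snap('top');np.savez('c',P=cloud('scene',d),p=p,Pt=cloud('top',dt),pt=pt)
m=robot.camera_model('scene');C=np.array(m['cam_to_world'])
def pix(t,n):
    m=robot.camera_model(n);C=np.array(m['cam_to_world']);pc=np.linalg.inv(C)@[*t,1];return int(m['cx']+m['fx']*pc[0]/-pc[2]),int(m['cy']-m['fy']*pc[1]/-pc[2])
u,v=pix([.48,.36,.05],'scene');print(u,v)
a=cv2.resize(p[max(v-50,0):v+40,max(u-60,0):u+60,::-1],(480,360),interpolation=cv2.INTER_CUBIC)
u,v=pix([.48,.36,.05],'top');b=cv2.resize(pt[v-36:v+36,u-24:u+24,::-1],(300,450),interpolation=cv2.INTER_CUBIC)[45:405]
cv2.imwrite('pics/s4.png',np.hstack([a,b]))
x,y=chpt(0,-.046);go(x,y,.013,CY+np.pi/2)
```

```text
185 167
t 5.9 tcp [0.4882 0.3168 0.1225] rot [ 3.139e+00 -1.000e-03  1.678e+00] w 0.0140 F [ 0.6  0.  -0.9] q [ 0.38  0.61  1.64  0.    0.89 -1.29]
MOVE [ 0.1 -0.  -0.2] [ 0.32 -0.26 10.95]
```

View pics/s4.png

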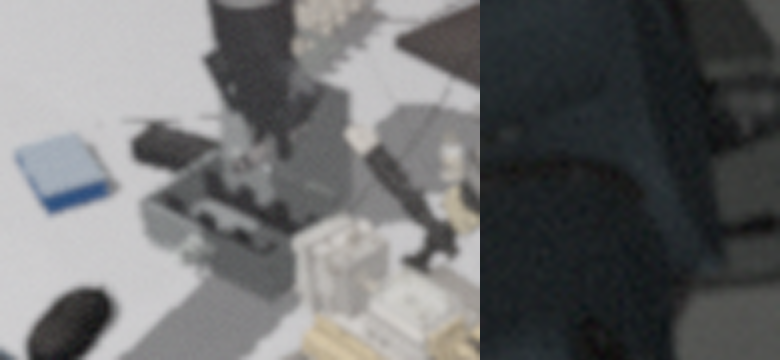

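Run:
```python
from h import *
a=np.load('c.npz');P=a['P']
q=P[(P[...,0]>.38)&(P[...,0]<.57)&(P[...,1]>.25)&(P[...,1]<.48)]
c,s=np.cos(CY),np.sin(CY);L=(q[:,:2]-CH)@np.array([[c,-s],[s,c]]);z=q[:,2]
fr=(z>.01)&(z<.048)&(L[:,0]<-.05)&(L[:,0]>-.07)&(np.abs(L[:,1])>.03)&(np.abs(L[:,1])<.08)
print('front face',fr.sum(),np.median(L[fr,0]),np.polyfit(L[fr,1],L[fr,0],1))
sd=(z>.01)&(z<.048)&(L[:,1]<-.078)&(L[:,1]>-.1)&(np.abs(L[:,0])<.05)
print('side face',sd.sum(),np.median(L[sd,1]),np.polyfit(L[sd,0],L[sd,1],1))
tp=(z>.048)&(z<.056)&(np.abs(L[:,0])<.05)&(np.abs(L[:,1])>.07)
for g in(-1,1):
    k=tp&(L[:,1]*g>0);print('rim',g,k.sum(),np.percentile(L[k,1],[5,50,95]) if k.sum() else '')
k=(z>.036)&(z<.047)&(L[:,0]<-.015)&(L[:,0]>-.04)&(np.abs(L[:,1])<.078)
h=np.histogram(L[k,1],np.arange(-.08,.081,.005));print('comb tops',dict(zip((h[1][:-1]*1000).round(),h[0])))
x,y=chpt(0,-.046);go(x,y,.013,CY+np.pi/2)
```

```text
front face 135 -0.059273906239318795 [-0.0011382  -0.05924361]
side face 55 -0.08498400903322179 [ 0.01404826 -0.08436982]
rim -1 23 [-0.08911482 -0.08429175 -0.08093377]
rim 1 21 [0.0789584  0.08256324 0.08645035]
comb tops {np.float64(-80.0): np.int64(0), np.float64(-75.0): np.int64(0), np.float64(-70.0): np.int64(2), np.float64(-65.0): np.int64(2), np.float64(-60.0): np.int64(1), np.float64(-55.0): np.int64(0), np.float64(-50.0): np.int64(0), np.float64(-45.0): np.int64(0), np.float64(-40.0): np.int64(1), np.float64(-35.0): np.int64(2), np.float64(-30.0): np.int64(3), np.float64(-25.0): np.int64(3), np.float64(-20.0): np.int64(2), np.float64(-15.0): np.int64(0), np.float64(-10.0): np.int64(0), np.float64(-5.0): np.int64(0), np.float64(0.0): np.int64(0), np.float64(5.0): np.int64(1), np.float64(10.0): np.int64(2), np.float64(15.0): np.int64(2), np.float64(20.0): np.int64(3), np.float64(25.0): np.int64(1), np.float64(30.0): np.int64(1), np.float64(35.0): np.int64(0), np.float64(40.0): np.int64(0), np.float64(45.0): np.int64(0), np.float64(50.0): np.int64(0), np.float64(55.0): np.int64(0), np.float64(60.0): np.int64(3), np.float64(65.0): np.int64(0), np.float64(70.0): np.int64(3), np.float64(75.0): np.int64(1)}
t 5.9 tcp [0.4882 0.3168 0.1225] rot [ 3.139e+00 -1.000e-03  1.678e+00] w 0.0140 F [ 0.6  0.  -0.9] q [ 0.38  0.61  1.64  0.    0.89 -1.29]
MOVE [ 0.1 -0.  -0.2] [ 0.32 -0.26 10.95]
```

Emit:
{"op": "jog_arm", "data": {
  "motion": "0 0 0 0.2 0 3 0;0 0 0 0.2 0 5.5 0;0 0 0 0.2 0 8 0;0 0 0 0.2 0 9.5 0;0 0 0 0.2 0 10.6 0;0 0 0 0.2 0 10.6 0;0 0 0 0.2 0 10.6 0"
}}

```text
t: 6.47
tcp_pos: [0.4879, 0.3188, 0.0179]
tool_rot: [3.139, -0.001, 1.678]
wrist_force: [-2.3, -0.7, 3.6]
gripper_width: 0.0139
```

Emit:
{"op": "jog_arm", "data": {
  "motion": "0 0 0 0 0 0.3 0;0 0 0 0 0 0.3 0;0 0 0 0 0 0.3 0.3;0 0 0 0 0 0.3 0.3;0 0 0 0 0 0.3 0.3;0 0 0 0 0 0.3 0.3;0 0 0 0 0 -3 0.3;0 0 0 0 0 -6 0.3;0 0 0 0 0 -10 0.3;0 0 0 0 0 -14 0.3;0 0 0 0 0 -18 0.3"
}}

```text
t: 7.38
tcp_pos: [0.4865, 0.3181, 0.1966]
tool_rot: [-3.141, 0.0, 1.678]
wrist_force: [1.7, 0.5, -0.2]
gripper_width: 0.0256
```

```bash
cat >> h.py <<'E'
def crop(p,n,c,h,f,size=(480,360)):
    m=robot.camera_model(n);pc=np.linalg.inv(np.array(m['cam_to_world']))@[*c,1]
    u,v=int(m['cx']+m['fx']*pc[0]/-pc[2]),int(m['cy']-m['fy']*pc[1]/-pc[2]);w=int(h*size[0]/size[1]);u0,v0=max(u-w,0),max(v-h,0)
    cv2.imwrite(f'pics/{f}.png',cv2.resize(p[v0:v0+2*h,u0:u0+2*w,::-1],size,interpolation=cv2.INTER_CUBIC))
def chestview(f=None):
    p,d=snap('scene');P=cloud('scene',d)
    q=P[(P[...,0]>.38)&(P[...,0]<.57)&(P[...,1]>.25)&(P[...,1]<.48)];c,s=np.cos(CY),np.sin(CY);L=(q[:,:2]-CH)@np.array([[c,-s],[s,c]]);z=q[:,2]
    for i,y0 in enumerate((-.046,0,.046)):
        k=(np.abs(L[:,1]-y0)<.011)&(z>.028)&(z<.06)&(np.abs(L[:,0])<.05)
        if k.sum()>3: print('notch',i+1,k.sum(),'z95 %.3f'%np.percentile(z[k],90),'x',np.percentile(L[k,0],[3,97]).round(3),'y %.3f'%np.median(L[k,1]),'slope',np.polyfit(L[k,0],L[k,1],1)[0].round(3))
    if f: crop(p,'scene',[.48,.36,.05],40,f)
E
python3 - <<'E'
from h import *
chestview('s5');go(.46,.2,.42,RY)
E
```

```text
notch 1 60 z95 0.041 x [-0.039  0.05 ] y -0.052 slope 0.009
notch 2 6 z95 0.043 x [-0.022  0.049] y 0.001 slope -0.141
t 7.4 tcp [0.4913 0.3203 0.2052] rot [ 3.127 -0.004  1.678] w 0.0258 F [2.  0.4 4.5] q [ 0.39  0.5   1.57  0.    1.06 -1.29]
MOVE [ 0.4 -0.9 98.8] [-11.54  -4.09 -21.59]
```

View pics/s5.png

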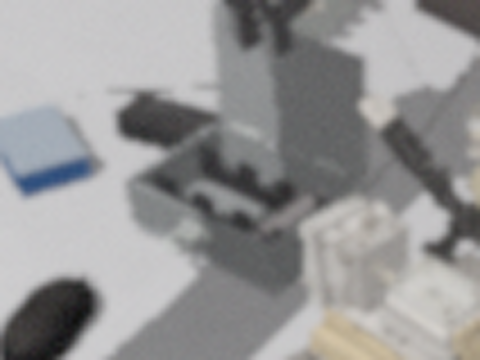

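Emit:
{"op": "jog_arm", "data": {
  "motion": "0 0 0 0 0 -4 0.5;0 0 0 0 0 -8 0.5;0 0 0 0 0 -12 0.5;0 0 0 0 0 -16 0.5;0 0 0 0 0 -20 0.5;0 0 98.8 -64 -5.5 -22 0.5;0 0 98.8 -64 -5.5 -22 0.5;0 0 98.8 -64 -5.5 -22 0.5;0 0 98.8 -64 -5.5 -22 0.5;0 0 98.8 -64 -5.5 -22 0.5;0 0 98.8 -64 -5.5 -22 0.5;0 0 98.8 -64 -5.5 -22 0.5"
}}

```text
t: 8.43
tcp_pos: [0.4927, 0.025, 0.4042]
tool_rot: [-3.142, -0.0, 0.797]
wrist_force: [0.4, -0.4, 0.6]
gripper_width: 0.0424
```

Run:
```python
from h import *
go(*rackpt(0,0),.42,RY)
```

```text
t 8.4 tcp [0.4927 0.025  0.4042] rot [-3.142 -0.     0.797] w 0.0424 F [ 0.4 -0.4  0.6] q [-0.18  0.17  1.5   0.    1.47 -0.97]
MOVE [-0.  -0.  48.3] [-23.96  25.13  -1.58]
```

Emit:
{"op": "jog_arm", "data": {
  "motion": "0 0 48.3 -24 25.1 -1.6 0.5;0 0 48.3 -24 25.1 -1.6 0.5;0 0 48.3 -24 25.1 -1.6 0.5;0 0 48.3 -24 25.1 -1.6 0.5;0 0 48.3 -24 25.1 -1.6 0.5;0 0 48.3 -24 25.1 -1.6 0.5;0 0 48.3 -24 25.1 -1.6 0.5;0 0 48.3 -24 25.1 3 0.5;0 0 48.3 -24 25.1 7 0.5;0 0 48.3 -24 25.1 11 0.5;0 0 48.3 -24 25.1 15 0.5;0 0 48.3 -24 25.1 15 0.5"
}}

```text
t: 9.43
tcp_pos: [0.5038, -0.3187, 0.2475]
tool_rot: [-3.134, 0.009, -0.042]
wrist_force: [0.2, 0.5, -0.4]
gripper_width: 0.0427
```

Run:
```python
from h import *
go(*rackpt(0,0),.111,RY)
```

```text
t 9.4 tcp [ 0.5038 -0.3187  0.2475] rot [-3.134  0.009 -0.042] w 0.0427 F [ 0.2  0.5 -0.4] q [-0.75  0.48  1.48 -0.    1.2  -0.71]
MOVE [-0.4  0.5  0.2] [ 0.25  0.42 13.65]
```

Emit:
{"op": "jog_arm", "data": {
  "motion": "0 0 0 0.1 0.2 4 0.5;0 0 0 0.1 0.2 8 0.5;0 0 0 0.1 0.2 11 0.5;0 0 0 0.1 0.2 13.7 0.5;0 0 0 0.1 0.2 13.7 0.5;0 0 0 0.1 0.2 13.7 0.5;0 0 0 0.1 0.2 13.7 0;0 0 0 0.1 0.2 13.7 0;0 0 0 0.1 0.2 13.7 0;0 0 0 0.1 0.2 13.7 0;0 0 0 0.1 0.2 13.7 0;0 0 0 0.1 0.2 13.7 0"
}}

```text
t: 10.43
tcp_pos: [0.5052, -0.3229, 0.1191]
tool_rot: [3.14, 0.005, -0.038]
wrist_force: [-8.2, -1.5, -0.2]
gripper_width: 0.0135
```

Emit:
{"op": "jog_arm", "data": {
  "motion": "0 0 0 -1 0 0 0;0 0 0 -2 0 0 0;0 0 0 -3 0 0 0;0 0 0 -4 0 0 0;0 0 0 -4.5 0 0 0;0 0 0 -4.5 0 -4 0;0 0 0 -4.5 0 -8 0;0 0 0 -4.5 0 -12 0;0 0 0 -4.5 0 -16 0;0 0 0 -4.5 0 -20 0;0 0 0 -4.5 0 -24 0;0 0 0 -4.5 0 -28 0"
}}

```text
t: 11.43
tcp_pos: [0.4619, -0.3198, 0.3993]
tool_rot: [-3.141, 0.0, -0.04]
wrist_force: [0.8, -0.8, -1.2]
gripper_width: 0.0135
```

Run:
```python
from h import *
go(*chpt(0,0),.42,CY+np.pi/2)
```

```text
t 11.4 tcp [ 0.4619 -0.3198  0.3993] rot [-3.141  0.    -0.04 ] w 0.0135 F [ 0.8 -0.8 -1.2] q [-0.8   0.29  1.35  0.    1.5  -0.76]
MOVE [ -0.   -0.  -98.6] [ -0.9  -68.55  -2.04]
```

Emit:
{"op": "jog_arm", "data": {
  "motion": "0 0 -98.6 -0.9 -68.5 -3 0;0 0 -98.6 -0.9 -68.5 -3 0;0 0 -98.6 -0.9 -68.5 -3 0;0 0 -98.6 -0.9 -68.5 -3 0;0 0 -98.6 -0.9 -68.5 -3 0;0 0 -98.6 -0.9 -68.5 -3 0;0 0 -98.6 -0.9 -68.5 -3 0;0 0 -98.6 -0.9 -68.5 -3 0;0 0 -98.6 -0.9 -68.5 -3 0;0 0 -98.6 -0.9 -68.5 -3 0;0 0 -98.6 -0.9 -68.5 -3 0;0 0 -98.6 -0.9 -68.5 -3 0"
}}

```text
t: 12.43
tcp_pos: [0.4753, 0.1806, 0.4192]
tool_rot: [-3.141, 0.0, 1.466]
wrist_force: [1.6, 0.5, -0.2]
gripper_width: 0.0135
```

Run:
```python
from h import *
go(*chpt(0,0),.42,CY+np.pi/2)
```

```text
t 12.4 tcp [0.4753 0.1806 0.4192] rot [-3.141  0.     1.466] w 0.0135 F [ 1.6  0.5 -0.2] q [ 0.14  0.19  1.44 -0.    1.52 -1.32]
MOVE [ -0.    0.  -12.3] [18.44 -1.42 -0.08]
```

Emit:
{"op": "jog_arm", "data": {
  "motion": "0 0 -12.3 18.4 -1.4 0 0;0 0 -12.3 18.4 -1.4 0 0;0 0 -12.3 18.4 -1.4 0 0;0 0 -12.3 18.4 -1.4 0 0;0 0 -12.3 18.4 -1.4 4 0;0 0 -12.3 18.4 -1.4 8 0;0 0 -12.3 18.4 -1.4 12 0;0 0 -12.3 18.4 -1.4 16 0;0 0 -12.3 18.4 -1.4 20 0;0 0 -12.3 18.4 -1.4 24 0;0 0 -12.3 18.4 -1.4 28 0;0 0 -12.3 18.4 -1.4 32 0"
}}

```text
t: 13.43
tcp_pos: [0.4823, 0.3628, 0.0976]
tool_rot: [3.142, -0.0, 1.674]
wrist_force: [-0.9, 0.4, -1.6]
gripper_width: 0.0134
```

Emit:
{"op": "jog_arm", "data": {
  "motion": "0 0 0 0 0 0 0;0 0 0 0 0 0 0;0 0 0 0 0 0 0"
}}

```text
t: 13.68
tcp_pos: [0.484, 0.3638, 0.1011]
tool_rot: [3.139, -0.001, 1.674]
wrist_force: [0.6, 0.4, 0.3]
gripper_width: 0.0139
```

Run:
```python
from h import *
go(*chpt(0,0),.021,CY+np.pi/2)
p,d=snap('scene');P=cloud('scene',d)
go(*chpt(0,0),.021,CY+np.pi/2)
crop(p,'scene',[.48,.36,.08],40,'s6')
```

```text
t 13.7 tcp [0.484  0.3638 0.1011] rot [ 3.139e+00 -1.000e-03  1.674e+00] w 0.0139 F [0.6 0.4 0.3] q [ 0.46  0.67  1.59  0.    0.88 -1.21]
MOVE [ 0.2 -0.1 -0.4] [ 0.2  -0.35  8.01]
t 13.7 tcp [0.4848 0.3642 0.1023] rot [ 3.136e+00 -2.000e-03  1.675e+00] w 0.0136 F [-0.3 -0.2 -0. ] q [ 0.46  0.67  1.59 -0.    0.88 -1.21]
MOVE [ 0.3 -0.1 -0.4] [ 0.16 -0.46  8.13]
```

View pics/s6.png

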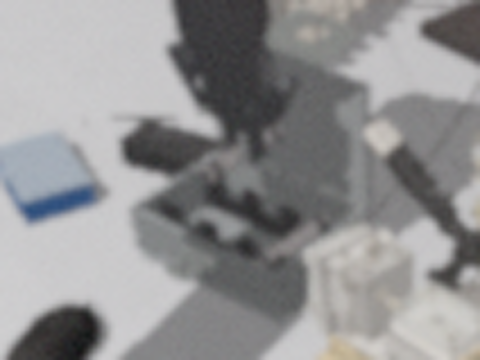

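Emit:
{"op": "jog_arm", "data": {
  "motion": "0 0 0 0.2 -0.3 3 0;0 0 0 0.2 -0.3 5 0;0 0 0 0.2 -0.3 6.5 0;0 0 0 0.2 -0.3 7.5 0;0 0 0 0.2 -0.3 7.5 0;0 0 0 0.2 -0.3 7.5 0"
}}

```text
t: 14.23
tcp_pos: [0.4809, 0.3657, 0.0262]
tool_rot: [3.138, -0.001, 1.675]
wrist_force: [-0.7, -0.4, -0.9]
gripper_width: 0.0136
```

Emit:
{"op": "jog_arm", "data": {
  "motion": "0 0 0 0 0 0.4 0;0 0 0 0 0 0.7 0;0 0 0 0 0 0.7 0;0 0 0 0 0 0.7 0"
}}

```text
t: 14.57
tcp_pos: [0.4818, 0.3661, 0.0229]
tool_rot: [3.136, -0.002, 1.675]
wrist_force: [-4.0, -2.2, 23.3]
gripper_width: 0.0139
```

Emit:
{"op": "jog_arm", "data": {
  "motion": "0 0 0 0 0 0.2 0;0 0 0 0 0 0.2 0.3;0 0 0 0 0 0.2 0.3;0 0 0 0 0 0.2 0.3;0 0 0 0 0 0.2 0.3;0 0 0 0 0 -3 0.3;0 0 0 0 0 -7 0.3;0 0 0 0 0 -11 0.3;0 0 0 0 0 -15 0.3;0 0 0 0 0 -19 0.3;0 0 0 0 0 -19 0.3;0 0 0 0 0 -19 0.3"
}}

```text
t: 15.57
tcp_pos: [0.4812, 0.3659, 0.2101]
tool_rot: [3.136, -0.002, 1.675]
wrist_force: [0.2, 0.8, -0.5]
gripper_width: 0.0257
```

Run:
```python
from h import *
chestview();go(*rackpt(0,.092),.42,RY)
```

```text
notch 1 60 z95 0.040 x [-0.037  0.041] y -0.051 slope 0.036
notch 2 63 z95 0.040 x [-0.039  0.039] y -0.004 slope 0.002
t 15.6 tcp [0.4796 0.365  0.2077] rot [ 3.141 -0.     1.675] w 0.0259 F [-0.3 -0.4 -0.1] q [ 0.47  0.52  1.52 -0.    1.1  -1.21]
MOVE [ 0.  -0.1 98.6] [-59.49  -3.21 -21.25]
```

Emit:
{"op": "jog_arm", "data": {
  "motion": "0 0 0 0 0 -4 0.5;0 0 0 0 0 -8 0.5;0 0 0 0 0 -12 0.5;0 0 0 0 0 -16 0.5;0 0 0 0 0 -20 0.5;0 0 98.6 -59.5 -3.2 -21 0.5;0 0 98.6 -59.5 -3.2 -21 0.5;0 0 98.6 -59.5 -3.2 -21 0.5;0 0 98.6 -59.5 -3.2 -21 0.5;0 0 98.6 -59.5 -3.2 -21 0.5;0 0 98.6 -59.5 -3.2 -21 0.5;0 0 98.6 -59.5 -3.2 -21 0.5"
}}

```text
t: 16.62
tcp_pos: [0.4931, 0.0719, 0.4094]
tool_rot: [-3.137, 0.004, 0.794]
wrist_force: [0.4, -0.3, 0.1]
gripper_width: 0.0426
```

Run:
```python
from h import *
go(*rackpt(0,.092),.42,RY)
```

```text
t 16.6 tcp [0.4931 0.0719 0.4094] rot [-3.137  0.004  0.794] w 0.0426 F [ 0.4 -0.3  0.1] q [-0.08  0.18  1.47  0.    1.49 -0.87]
MOVE [-0.1  0.3 48.1] [-20.41  22.32  -1.08]
```

Emit:
{"op": "jog_arm", "data": {
  "motion": "0 0 48.1 -20.4 22.3 -1 0.5;0 0 48.1 -20.4 22.3 -1 0.5;0 0 48.1 -20.4 22.3 -1 0.5;0 0 48.1 -20.4 22.3 -1 0.5;0 0 48.1 -20.4 22.3 -1 0.5;0 0 48.1 -20.4 22.3 -1 0.5;0 0 48.1 -20.4 22.3 -1 0.5;0 0 48.1 -20.4 22.3 4 0.5;0 0 48.1 -20.4 22.3 8 0.5;0 0 48.1 -20.4 22.3 12 0.5;0 0 48.1 -20.4 22.3 16 0.5;0 0 48.1 -20.4 22.3 16 0.5"
}}

```text
t: 17.62
tcp_pos: [0.5059, -0.2244, 0.242]
tool_rot: [-3.129, 0.019, -0.041]
wrist_force: [-1.2, 0.8, -0.4]
gripper_width: 0.0429
```

Emit:
{"op": "jog_arm", "data": {
  "motion": "0 0 0 0 0 0 0.5;0 0 0 0 0 0 0.5"
}}

```text
t: 17.78
tcp_pos: [0.5126, -0.2283, 0.2524]
tool_rot: [-3.142, 0.0, -0.04]
wrist_force: [0.5, -0.5, 0.4]
gripper_width: 0.0425
```

Run:
```python
from h import *
go(*rackpt(0,.092),.111,RY)
```

```text
t 17.8 tcp [ 0.5126 -0.2283  0.2524] rot [-3.142  0.    -0.04 ] w 0.0425 F [ 0.5 -0.5  0.4] q [-0.62  0.42  1.57  0.    1.15 -0.58]
MOVE [-0.   0.   0.4] [-0.33  0.19 14.14]
```

Emit:
{"op": "jog_arm", "data": {
  "motion": "0 0 0.4 -0.3 0.2 4 0.5;0 0 0.4 -0.3 0.2 8 0.5;0 0 0.4 -0.3 0.2 11 0.5;0 0 0.4 -0.3 0.2 14.2 0.5;0 0 0.4 -0.3 0.2 14.2 0.5;0 0 0.4 -0.3 0.2 14.2 0.5;0 0 0.4 -0.3 0.2 14.2 0;0 0 0.4 -0.3 0.2 14.2 0;0 0 0.4 -0.3 0.2 14.2 0;0 0 0.4 -0.3 0.2 14.2 0;0 0 0.4 -0.3 0.2 14.2 0;0 0 0.4 -0.3 0.2 14.2 0"
}}

```text
t: 18.78
tcp_pos: [0.5093, -0.2308, 0.1119]
tool_rot: [3.139, -0.002, -0.046]
wrist_force: [-2.9, -1.8, 6.4]
gripper_width: 0.0137
```

Emit:
{"op": "jog_arm", "data": {
  "motion": "0 0 0 -1 0 0 0;0 0 0 -2 0 0 0;0 0 0 -3 0 0 0;0 0 0 -4 0 0 0;0 0 0 -4.5 0 0 0;0 0 0 -4.5 0 -4 0;0 0 0 -4.5 0 -8 0;0 0 0 -4.5 0 -12 0;0 0 0 -4.5 0 -16 0;0 0 0 -4.5 0 -20 0;0 0 0 -4.5 0 -24 0;0 0 0 -4.5 0 -28.5 0"
}}

```text
t: 19.78
tcp_pos: [0.4627, -0.227, 0.393]
tool_rot: [-3.14, 0.001, -0.047]
wrist_force: [0.4, 0.0, -1.7]
gripper_width: 0.0141
```

Run:
```python
from h import *
go(*chpt(0,.046),.42,CY+np.pi/2)
```

```text
t 19.8 tcp [ 0.4627 -0.227   0.393 ] rot [-3.14e+00  1.00e-03 -4.70e-02] w 0.0141 F [ 0.4  0.  -1.7] q [-0.67  0.22  1.47  0.    1.46 -0.63]
MOVE [ -0.1  -0.  -99. ] [ -1.74 -63.82  -2.61]
```

Emit:
{"op": "jog_arm", "data": {
  "motion": "0 0 -99 -1.7 -63.8 -3 0;0 0 -99 -1.7 -63.8 -3 0;0 0 -99 -1.7 -63.8 -3 0;0 0 -99 -1.7 -63.8 -3 0;0 0 -99 -1.7 -63.8 -3 0;0 0 -99 -1.7 -63.8 -3 0;0 0 -99 -1.7 -63.8 -3 0;0 0 -99 -1.7 -63.8 -3 0;0 0 -99 -1.7 -63.8 -3 0;0 0 -99 -1.7 -63.8 -3 0;0 0 -99 -1.7 -63.8 -3 0;0 0 -99 -1.7 -63.8 -3 0"
}}

```text
t: 20.78
tcp_pos: [0.4729, 0.2733, 0.4147]
tool_rot: [-3.14, 0.001, 1.459]
wrist_force: [0.5, -1.1, -2.0]
gripper_width: 0.0138
```

Run:
```python
from h import *
go(*chpt(0,.046),.42,CY+np.pi/2)
```

```text
t 20.8 tcp [0.4729 0.2733 0.4147] rot [-3.140e+00  1.000e-03  1.459e+00] w 0.0138 F [ 0.5 -1.1 -2. ] q [ 0.32  0.26  1.36  0.    1.53 -1.14]
MOVE [ -0.1   0.  -12.7] [13.73 -1.28 -0.54]
```

Emit:
{"op": "jog_arm", "data": {
  "motion": "0 0 -12.7 13.7 -1.2 0 0;0 0 -12.7 13.7 -1.2 0 0;0 0 -12.7 13.7 -1.2 0 0;0 0 -12.7 13.7 -1.2 4 0;0 0 -12.7 13.7 -1.2 8 0;0 0 -12.7 13.7 -1.2 12 0;0 0 -12.7 13.7 -1.2 16 0;0 0 -12.7 13.7 -1.2 20 0;0 0 -12.7 13.7 -1.2 24 0;0 0 -12.7 13.7 -1.2 28 0;0 0 -12.7 13.7 -1.2 31.5 0;0 0 -12.7 13.7 -1.2 31.5 0"
}}

```text
t: 21.78
tcp_pos: [0.4724, 0.4052, 0.0919]
tool_rot: [-3.125, 0.007, 1.674]
wrist_force: [-1.6, -0.2, -1.4]
gripper_width: 0.0137
```

Emit:
{"op": "jog_arm", "data": {
  "motion": "0 0 0 0 0 0 0;0 0 0 0 0 0 0;0 0 0 0 0 0 0;0 0 0 0 0 0 0"
}}

```text
t: 22.12
tcp_pos: [0.4799, 0.4101, 0.1034]
tool_rot: [3.136, -0.002, 1.675]
wrist_force: [0.3, -0.4, -0.7]
gripper_width: 0.0139
```

Run:
```python
from h import *
go(*chpt(0,.046),.015,CY+np.pi/2)
```

```text
t 22.1 tcp [0.4799 0.4101 0.1034] rot [ 3.136e+00 -2.000e-03  1.675e+00] w 0.0139 F [ 0.3 -0.4 -0.7] q [ 0.53  0.69  1.52  0.    0.92 -1.14]
MOVE [ 0.3 -0.1 -0.3] [ 0.14 -0.48  8.83]
```

Emit:
{"op": "jog_arm", "data": {
  "motion": "0 0 0 0.1 -0.4 3 0;0 0 0 0.1 -0.4 5 0;0 0 0 0.1 -0.4 6.5 0;0 0 0 0.1 -0.4 7.8 0;0 0 0 0.1 -0.4 8.4 0;0 0 0 0.1 -0.4 8.8 0;0 0 0 0.1 -0.4 8.8 0"
}}

```text
t: 22.7
tcp_pos: [0.4743, 0.4098, 0.0168]
tool_rot: [3.141, -0.0, 1.675]
wrist_force: [-6.5, -4.0, 17.9]
gripper_width: 0.0141
```

Seated with 18 N. Release and rise.

Emit:
{"op": "jog_arm", "data": {
  "motion": "0 0 0 0 0 0.1 0.3;0 0 0 0 0 0.1 0.3;0 0 0 0 0 0.1 0.3;0 0 0 0 0 0.1 0.3;0 0 0 0 0 -3 0.3;0 0 0 0 0 -7 0.3;0 0 0 0 0 -11 0.3;0 0 0 0 0 -15 0.3;0 0 0 0 0 -19 0.3;0 0 0 0 0 -23 0;0 0 0 0 0 -23 0;0 0 0 0 0 -23 0"
}}

```text
t: 23.7
tcp_pos: [0.4757, 0.4106, 0.2456]
tool_rot: [3.135, -0.003, 1.675]
wrist_force: [0.5, 0.6, -0.5]
gripper_width: -0.0001
```

Run:
```python
from h import *
chestview('s7')
p,d=snap('scene');P=cloud('scene',d)
c,s=np.cos(CY),np.sin(CY);L=(P[...,:2]-CH)@np.array([[c,-s],[s,c]])
k=(np.abs(L[...,1])<.075)&(L[...,0]>.04)&(L[...,0]<.12)&(P[...,2]>.06)&(P[...,2]<.2)
l=L[k][:,0];z=P[k][:,2];print('lid',k.sum(),np.polyfit(z,l,1))
for a in np.arange(.06,.2,.02):
    w=(z>=a)&(z<a+.02);print(round(a,2),w.sum(),np.percentile(l[w],[10,50,90]).round(3) if w.sum() else '')
go(.46,.36,.2,.11)
```

```text
notch 1 57 z95 0.039 x [-0.037  0.039] y -0.052 slope 0.027
notch 2 64 z95 0.041 x [-0.038  0.05 ] y -0.004 slope 0.032
notch 3 49 z95 0.040 x [-0.039  0.049] y 0.041 slope 0.064
lid 849 [0.25407371 0.03682544]
0.06 119 [0.056 0.059 0.062]
0.08 123 [0.058 0.061 0.064]
0.1 131 [0.061 0.063 0.065]
0.12 131 [0.063 0.065 0.068]
0.14 133 [0.065 0.068 0.07 ]
0.16 208 [0.068 0.078 0.112]
0.18 4 [0.116 0.118 0.119]
0.2 0 
t 23.8 tcp [0.4734 0.4092 0.2414] rot [-3.140e+00  1.000e-03  1.675e+00] w 0.0004 F [-0.1 -0.2 -0.6] q [ 0.53  0.52  1.42 -0.    1.21 -1.14]
MOVE [-0.   0.1 89.7] [-4.75 -1.83  4.14]
```

View pics/s7.png

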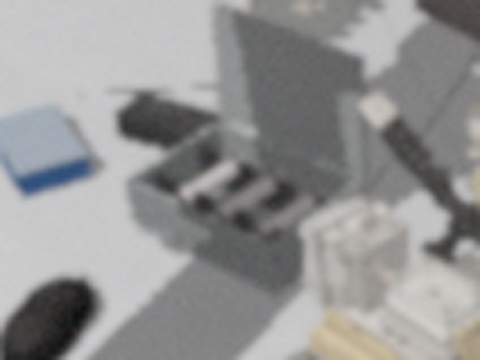

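Run:
```python
from h import *
go(*chpt(.10,.064),.25,CY+np.pi/2)
p,d=snap('scene');pt,dt=snap('top')
c,s=np.cos(CY),np.sin(CY)
for n,P in(('s',cloud('scene',d)),('t',cloud('top',dt))):
    L=(P[...,:2]-CH)@np.array([[c,-s],[s,c]])
    for a in ((.08,.10),(.10,.12),(.12,.14),(.14,.17)):
        k=(L[...,0]>a[0])&(L[...,0]<a[1])&(L[...,1]>.042)&(L[...,1]<.12)&(P[...,2]<.3);print(n,a,k.sum(),np.percentile(P[k][:,2],[50,98,100]).round(3) if k.sum() else '')
```

```text
t 23.8 tcp [0.4734 0.4092 0.2414] rot [-3.140e+00  1.000e-03  1.675e+00] w 0.0004 F [-0.1 -0.2 -0.6] q [ 0.53  0.52  1.42 -0.    1.21 -1.14]
MOVE [-0.1  0.  -0.3] [ 2.04 10.22 -0.88]
s (0.08, 0.1) 1 [0.028 0.028 0.028]
s (0.1, 0.12) 3 [-0.001 -0.    -0.   ]
s (0.12, 0.14) 0 
s (0.14, 0.17) 0 
t (0.08, 0.1) 0 
t (0.1, 0.12) 0 
t (0.12, 0.14) 40 [0.    0.005 0.006]
t (0.14, 0.17) 101 [-0.     0.006  0.007]
```

Emit:
{"op": "jog_arm", "data": {
  "motion": "0 0 -0.3 2 3.5 -1 0;0 0 -0.3 2 7 -1 0;0 0 -0.3 2 10.2 -1 0;0 0 -0.3 2 10.2 -1 0;0 0 -0.3 2 10.2 -1 0;0 0 -0.3 2 10.2 3 0;0 0 -0.3 2 10.2 7 0;0 0 -0.3 2 10.2 10.6 0;0 0 -0.3 2 10.2 10.6 0;0 0 -0.3 2 10.2 10.6 0;0 0 -0.3 2 10.2 10.6 0"
}}

```text
t: 24.82
tcp_pos: [0.5737, 0.4407, 0.1377]
tool_rot: [3.14, -0.001, 1.68]
wrist_force: [0.0, 0.7, 1.4]
gripper_width: 0.0
```

Emit:
{"op": "jog_arm", "data": {
  "motion": "0 0 0 0 -1 0 0;0 0 0 0 -2 0 0;0 0 0 0 -3 0 0;0 0 0 0 -4 0 0;0 0 0 0 -5 0 0;0 0 0 0 -6 0 0;0 0 0 0 -7 0 0;0 0 0 0 -8 0.7 0;0 0 0 0 -9 1.4 0;0 0 0 0 -10 2 0;0 0 0 0 -10 2 0;0 0 0 0 -10 2 0"
}}

```text
t: 25.82
tcp_pos: [0.472, 0.4287, 0.1156]
tool_rot: [-3.138, 0.001, 1.681]
wrist_force: [0.4, 0.1, 0.0]
gripper_width: 0.0001
```

Run:
```python
from h import *
go(*chpt(-.02,.064),.06,CY+np.pi/2)
```

```text
t 25.8 tcp [0.472  0.4287 0.1156] rot [-3.138e+00  1.000e-03  1.681e+00] w 0.0001 F [0.4 0.1 0. ] q [ 0.56  0.69  1.49  0.    0.97 -1.12]
MOVE [-0.2  0.1  0. ] [ 0.03 -1.83  5.57]
```

Emit:
{"op": "jog_arm", "data": {
  "motion": "0 0 0 0 -0.6 1 0;0 0 0 0 -1.2 2 0;0 0 0 0 -1.8 3 0;0 0 0 0 -2 4 0;0 0 0 0 -2 4.8 0;0 0 0 0 -2 5.4 0;0 0 0 0 -2 5.7 0;0 0 0 0 -2 5.9 0;0 0 0 0 -2 5.9 0;0 0 0 0 -2 5.9 0"
}}

```text
t: 26.65
tcp_pos: [0.454, 0.4271, 0.0599]
tool_rot: [-3.141, -0.0, 1.679]
wrist_force: [-6.4, -1.8, 16.6]
gripper_width: 0.0001
```

```bash
cat >> h.py <<'E'
def lidview(f=None):
    p,d=snap('scene');P=cloud('scene',d);c,s=np.cos(CY),np.sin(CY);L=(P[...,:2]-CH)@np.array([[c,-s],[s,c]])
    k=(np.abs(L[...,1])<.08)&(np.abs(L[...,0])<.055)&(P[...,2]>.02)&(P[...,2]<.1)
    print('lid pts',k.sum(),'z',np.percentile(P[k][:,2],[5,25,50,75,95]).round(3),'slope',np.polyfit(L[k][:,0],P[k][:,2],1)[0].round(3))
    k=(np.abs(L[...,1])<.04)&(L[...,0]<-.056)&(L[...,0]>-.13)&(P[...,2]>.003)&(P[...,2]<.13)
    for a in np.arange(0,.13,.01):
        w=k&(P[...,2]>=a)&(P[...,2]<a+.01)
        if w.sum(): print('  z%.2f n%d x'%(a,w.sum()),np.percentile(L[w][:,0],[5,50,95]).round(3),'y',np.percentile(L[w][:,1],[5,95]).round(3))
    if f: crop(p,'scene',[.45,.36,.06],40,f)
E
python3 - <<'E'
from h import *
lidview('s8');go(*chpt(-.02,.064),.15,CY+np.pi/2)
E
```

```text
lid pts 612 z [0.056 0.058 0.06  0.061 0.094] slope -0.159
  z0.00 n14 x [-0.074 -0.059 -0.058] y [-0.036  0.03 ]
  z0.01 n20 x [-0.062 -0.059 -0.057] y [-0.039  0.018]
  z0.02 n20 x [-0.063 -0.06  -0.058] y [-0.031  0.036]
  z0.03 n56 x [-0.091 -0.064 -0.058] y [-0.032  0.031]
  z0.04 n19 x [-0.061 -0.06  -0.057] y [-0.037  0.037]
  z0.05 n30 x [-0.067 -0.064 -0.058] y [-0.036  0.033]
  z0.06 n39 x [-0.065 -0.062 -0.057] y [-0.036  0.032]
  z0.07 n26 x [-0.062 -0.058 -0.057] y [-0.035  0.033]
  z0.08 n5 x [-0.059 -0.057 -0.056] y [-0.036  0.019]
t 26.7 tcp [0.454  0.4271 0.0599] rot [-3.141 -0.     1.679] w -0.0006 F [-6.5 -2.4 16.6] q [ 0.58  0.75  1.56  0.    0.83 -1.1 ]
MOVE [-0.1 -0.  -0.1] [-0.01 -0.05 -9.01]
```

View pics/s8.png

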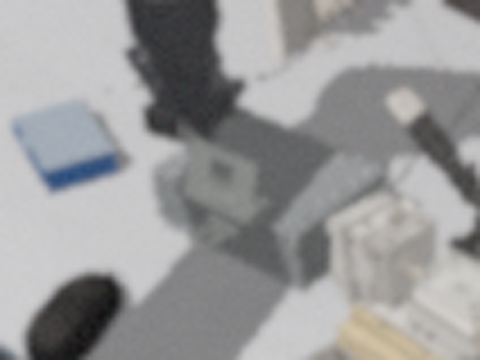

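Emit:
{"op": "jog_arm", "data": {
  "motion": "0 0 0 0 0.5 -3.5 0;0 0 0 0 0.5 -7 0;0 0 0 -3.3 0.5 -7 0;0 0 0 -3.3 0.5 -7 0;0 0 0 -3.3 0.5 -7 0;0 0 0 -3.3 0.5 -4 0;0 0 0 -3.3 0.5 -2 0;0 0 0 -3.3 0.5 -2 0;0 0 0 -3.3 0.5 -2 0;0 0 0 -3.3 0.5 -2 0"
}}

```text
t: 27.53
tcp_pos: [0.4633, 0.3953, 0.0774]
tool_rot: [3.141, -0.0, 1.68]
wrist_force: [1.2, -0.4, 0.6]
gripper_width: 0.0001
```

Run:
```python
from h import *
go(*chpt(-.10,.031),.08,CY+np.pi/2)
```

```text
t 27.5 tcp [0.4633 0.3953 0.0774] rot [ 3.141 -0.     1.68 ] w 0.0001 F [ 1.2 -0.4  0.6] q [ 0.52  0.71  1.59  0.    0.84 -1.16]
MOVE [ 0. -0. -0.] [-0.06 -8.61 -0.26]
```

Emit:
{"op": "jog_arm", "data": {
  "motion": "0 0 0 0 -1.5 -0.3 0;0 0 0 0 -3 -0.3 0;0 0 0 0 -4.5 -0.3 0;0 0 0 0 -6 -0.3 0;0 0 0 0 -7.5 -0.3 0;0 0 0 0 -8.4 -0.3 0;0 0 0 0 -8.4 -0.3 0;0 0 0 0 -8.3 1.2 0;0 0 0 0 -8.2 2.7 0;0 0 0 0 -8.1 4.2 0;0 0 0 0 -8 5.7 0;0 0 0 0 -8 5.7 0"
}}

```text
t: 28.53
tcp_pos: [0.3836, 0.3858, 0.0186]
tool_rot: [-3.14, 0.001, 1.68]
wrist_force: [-0.7, -0.1, 0.9]
gripper_width: -0.0001
```

Emit:
{"op": "jog_arm", "data": {
  "motion": "0 0 0 0 0.6 0 0;0 0 0 0 1.2 0 0;0 0 0 0 1.8 0 0;0 0 0 0 2.1 0 0;0 0 0 0 2.3 0 0;0 0 0 0 2.3 0 0;0 0 0 0 2.3 0 0"
}}

```text
t: 29.12
tcp_pos: [0.4018, 0.3881, 0.021]
tool_rot: [-3.133, 0.001, 1.679]
wrist_force: [-11.3, 2.9, 4.3]
gripper_width: -0.0
```

Run:
```python
from h import *
go(*chpt(-.077,.031),.018,CY+np.pi/2)
lidview('s9')
```

```text
t 29.1 tcp [0.4018 0.3881 0.021 ] rot [-3.133e+00  1.000e-03  1.679e+00] w -0.0000 F [-11.3   2.9   4.3] q [ 0.57  0.76  1.74  0.    0.65 -1.12]
MOVE [-0.5  0.1 -0.1] [-0.01 -0.13  0.3 ]
lid pts 550 z [0.056 0.058 0.06  0.061 0.062] slope -0.005
  z0.00 n16 x [-0.087 -0.065 -0.06 ] y [-0.038  0.017]
  z0.01 n28 x [-0.068 -0.065 -0.058] y [-0.037  0.019]
  z0.02 n20 x [-0.087 -0.065 -0.059] y [-0.037  0.029]
  z0.03 n65 x [-0.09  -0.074 -0.061] y [-0.032  0.026]
  z0.04 n39 x [-0.087 -0.066 -0.062] y [-0.036  0.033]
  z0.05 n47 x [-0.089 -0.065 -0.058] y [-0.036  0.027]
  z0.06 n19 x [-0.09  -0.086 -0.057] y [-0.033  0.035]
  z0.07 n24 x [-0.09  -0.087 -0.069] y [-0.005  0.036]
  z0.08 n26 x [-0.091 -0.087 -0.07 ] y [-0.014  0.036]
  z0.09 n25 x [-0.095 -0.089 -0.069] y [-0.022  0.038]
  z0.10 n32 x [-0.095 -0.087 -0.072] y [-0.031  0.036]
  z0.11 n54 x [-0.095 -0.085 -0.069] y [-0.03   0.036]
  z0.12 n41 x [-0.095 -0.086 -0.072] y [-0.012  0.038]
```

View pics/s9.png

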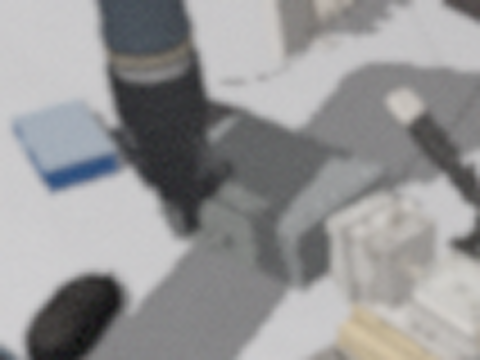

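Emit:
{"op": "jog_arm", "data": {
  "motion": "0 0 0 0 -1.5 0 0;0 0 0 0 -3 0 0;0 0 0 0 -3 -4 0;0 0 0 0 -3 -8 0;0 0 0 0 -3 -12 0;0 0 0 0 -3 -16 0;0 0 0 0 -3 -20 0.5;0 0 0 0 -3 -24 0.5;0 0 0 0 -3 -28 0.5;0 0 0 0 -3 -32 0.5;0 0 0 0 0 -36 0.5;0 0 0 0 3 -38 0.5"
}}

```text
t: 30.17
tcp_pos: [0.4335, 0.3921, 0.4055]
tool_rot: [3.134, -0.004, 1.682]
wrist_force: [0.2, 1.6, 1.2]
gripper_width: 0.0426
```

```bash
cat >> h.py <<'E'
def stand(f=None):
    for n in('scene','top'):
        p,d=snap(n);P=cloud(n,d)
        b=(P[...,0]>.28)&(P[...,0]<.47)&(P[...,1]>-.36)&(P[...,1]<-.1)
        k=b&(P[...,2]>.03)&(P[...,2]<.041);q=P[k]
        if len(q)>10:
            r=cv2.minAreaRect(q[:,:2].astype(np.float32));print(n,'stand',len(q),np.round(r[0],4),np.round(r[1],4),round(r[2],1))
        k=b&(P[...,2]>.078)&(P[...,2]<.105)&(p.max(2)<90);q=P[k]
        if len(q): print(n,'grip',len(q),np.median(q,0).round(4),q.min(0).round(3),q.max(0).round(3)); g=np.median(q,0)
        k=b&(P[...,2]>.1)&(p.max(2)<110);q=P[k]
        if len(q): print('  top',len(q),q.mean(0).round(4))
        if f and n=='scene': crop(p,n,[.414,-.208,.05],25,f)
E
python3 - <<'E'
from h import *
stand();lidview();go(.414,-.208,.42,0.)
E
```

```text
scene stand 266 [ 0.3974 -0.2283] [0.0592 0.0562] 9.9
scene grip 17 [ 0.3944 -0.2316  0.0978] [ 0.39  -0.236  0.085] [ 0.4   -0.228  0.104]
  top 10 [ 0.3962 -0.2302  0.1016]
top stand 214 [ 0.4006 -0.2271] [0.0562 0.0562] 10.2
top grip 19 [ 0.3999 -0.2256  0.1018] [ 0.394 -0.235  0.088] [ 0.407 -0.22   0.104]
  top 15 [ 0.3999 -0.2281  0.1031]
lid pts 652 z [0.056 0.058 0.06  0.061 0.063] slope -0.004
  z0.00 n20 x [-0.115 -0.065 -0.062] y [-0.038  0.015]
  z0.01 n26 x [-0.068 -0.064 -0.058] y [-0.036  0.022]
  z0.02 n20 x [-0.079 -0.066 -0.063] y [-0.036  0.03 ]
  z0.03 n54 x [-0.09  -0.067 -0.061] y [-0.037  0.028]
  z0.04 n28 x [-0.067 -0.066 -0.06 ] y [-0.035  0.035]
  z0.05 n53 x [-0.068 -0.064 -0.057] y [-0.037  0.031]
  z0.06 n7 x [-0.064 -0.058 -0.056] y [-0.036  0.025]
t 30.3 tcp [0.4374 0.3921 0.4028] rot [ 3.133 -0.004  1.678] w 0.0425 F [-0.9 -0.5 -0.7] q [ 0.54  0.33  1.29 -0.    1.52 -1.14]
MOVE [ 0.2 -0.6 96.1] [-59.41  -8.73  -2.01]
```

Emit:
{"op": "jog_arm", "data": {
  "motion": "0 0 0 -61.2 -10.4 -2 0.5;0 0 0 -61.2 -10.4 -2 0.5;0 0 0 -61.2 -10.4 -2 0.5;0 0 0 -61.2 -10.4 -2 0.5;0 0 0 -61.2 -10.4 -2 0.5;0 0 0 -61.2 -10.4 -2 0.5;0 0 0 -61.2 -10.4 -2 0.5;0 0 0 -61.2 -10.4 -2 0.5;0 0 0 -61.2 -10.4 -2 0.5;0 0 0 -61.2 -10.4 -2 0.5;0 0 0 -61.2 -10.4 -2 0.5;0 0 0 -61.2 -10.4 -2 0.5"
}}

```text
t: 31.32
tcp_pos: [0.4027, -0.1082, 0.4144]
tool_rot: [-3.141, -0.001, 1.68]
wrist_force: [1.4, 0.6, -0.6]
gripper_width: 0.0425
```

Run:
```python
from h import *
go(.399,-.228,.17,CY+np.pi/2)
```

```text
t 31.3 tcp [ 0.4027 -0.1082  0.4144] rot [-3.141e+00 -1.000e-03  1.680e+00] w 0.0425 F [ 1.4  0.6 -0.6] q [-0.53  0.04  1.63  0.    1.48 -2.21]
MOVE [-0.1 -0.1 -0. ] [-11.89  -1.65  24.43]
```

Emit:
{"op": "jog_arm", "data": {
  "motion": "0 0 0 -4 -0.5 0 0.5;0 0 0 -8 -1.1 0 0.5;0 0 0 -11.9 -1.6 0 0.5;0 0 0 -11.9 -1.6 4 0.5;0 0 0 -11.9 -1.6 8 0.5;0 0 0 -11.9 -1.6 12 0.5;0 0 0 -11.9 -1.6 16 0.5;0 0 0 -11.9 -1.6 20 0.5;0 0 0 -11.9 -1.6 24.4 0.5;0 0 0 -11.9 -1.6 24.4 0.5;0 0 0 -11.9 -1.6 24.4 0.5;0 0 0 -11.9 -1.6 24.4 0.5"
}}

```text
t: 32.32
tcp_pos: [0.4021, -0.2275, 0.1722]
tool_rot: [3.141, 0.001, 1.68]
wrist_force: [0.1, -0.4, 1.7]
gripper_width: 0.0425
```

Run:
```python
from h import *
stand();go(.399,-.228,.071,CY+np.pi/2)
```

```text
scene stand 271 [ 0.3973 -0.2276] [0.0587 0.0574] 9.9
scene grip 15 [ 0.3946 -0.232   0.0987] [ 0.39  -0.235  0.084] [ 0.401 -0.227  0.103]
  top 2954 [ 0.3577 -0.2268  0.4367]
  top 3486 [ 0.3623 -0.1861  0.5749]
t 32.4 tcp [ 0.403  -0.2284  0.1736] rot [3.138 0.004 1.68 ] w 0.0426 F [-0.1  0.1  1. ] q [-0.76  0.4   1.89  0.    0.84 -2.44]
MOVE [ 0.2  0.2 -0. ] [ 0.13 -0.43 10.25]
```

Emit:
{"op": "jog_arm", "data": {
  "motion": "0 0 0 0 -0.3 4 0.5;0 0 0 0 -0.3 8 0.5;0 0 0 0 -0.3 10.2 0.5;0 0 0 0 -0.3 10.2 0.5;0 0 0 0 -0.3 10.2 0.5;0 0 0 0 -0.3 10.2 0;0 0 0 0 -0.3 10.2 0;0 0 0 0 -0.3 10.2 0;0 0 0 0 -0.3 10.2 0;0 0 0 0 -0.3 10.2 0;0 0 0 0 -0.3 10.2 0;0 0 0 0 -0.3 10.2 0"
}}

```text
t: 33.42
tcp_pos: [0.4, -0.2287, 0.0711]
tool_rot: [3.138, 0.004, 1.68]
wrist_force: [-0.1, 0.0, 8.4]
gripper_width: 0.0143
```

Emit:
{"op": "jog_arm", "data": {
  "motion": "0 0 0 0 0 -2 0;0 0 0 0 0 -4 0;0 0 0 0 0 -8 0;0 0 0 0 0 -12 0;0 0 0 0 0 -16 0;0 0 0 0 0 -20 0;0 0 0 0 0 -24 0;0 0 0 0 0 -28 0;0 0 0 0 0 -32 0;0 0 0 0 0 -36 0;0 0 0 0 0 -40 0;0 0 0 0 0 -40 0"
}}

```text
t: 34.42
tcp_pos: [0.4006, -0.2293, 0.4787]
tool_rot: [3.129, 0.015, 1.68]
wrist_force: [-0.0, -1.6, 0.5]
gripper_width: 0.0147
```

Run:
```python
from h import *
go(*chpt(-.078,0),.47,CY+np.pi/2)
```

```text
t 34.4 tcp [ 0.4006 -0.2293  0.4787] rot [3.129 0.015 1.68 ] w 0.0147 F [-0.  -1.6  0.5] q [-0.76  0.07  1.42  0.    1.62 -2.44]
MOVE [ 0.7  0.9 -0. ] [58.25  6.64  0.08]
```

Emit:
{"op": "jog_arm", "data": {
  "motion": "0 0 0 29 7 0 0;0 0 0 29 7 0 0;0 0 0 29 7 0 0;0 0 0 29 7 0 0;0 0 0 29 7 0 0;0 0 0 29 7 0 0;0 0 0 29 7 0 0;0 0 0 58.2 6.6 0 0;0 0 0 58.2 6.6 0 0;0 0 0 58.2 6.6 0 0;0 0 0 58.2 6.6 0 0;0 0 0 58.2 6.6 0 0"
}}

```text
t: 35.42
tcp_pos: [0.4098, 0.2704, 0.4698]
tool_rot: [3.14, -0.0, 1.68]
wrist_force: [1.3, -0.3, -0.5]
gripper_width: 0.0143
```

Run:
```python
from h import *
go(*chpt(-.078,0),.47,CY+np.pi/2)
```

```text
t 35.4 tcp [0.4098 0.2704 0.4698] rot [ 3.14 -0.    1.68] w 0.0143 F [ 1.3 -0.3 -0.5] q [ 0.36  0.14  1.37 -0.    1.63 -1.33]
MOVE [ 0.1 -0.  -0. ] [ 8.68  0.27 -0.02]
```

Emit:
{"op": "jog_arm", "data": {
  "motion": "0 0 0 4 0.1 0 0;0 0 0 8.7 -0.2 0 0;0 0 0 8.7 -0.2 4 0;0 0 0 8.7 -0.2 8 0;0 0 0 8.7 -0.2 12 0;0 0 0 8.7 -0.2 16 0;0 0 0 8.7 -0.2 20 0;0 0 0 8.7 -0.2 24 0;0 0 0 8.7 -0.2 28 0;0 0 0 8.7 -0.2 32.5 0;0 0 0 8.7 -0.2 32.5 0;0 0 0 8.7 -0.2 32.5 0"
}}

```text
t: 36.42
tcp_pos: [0.3982, 0.3539, 0.1425]
tool_rot: [-3.136, 0.002, 1.68]
wrist_force: [-0.2, -0.5, -0.7]
gripper_width: 0.0142
```

Emit:
{"op": "jog_arm", "data": {
  "motion": "0 0 0 0 0 0 0;0 0 0 0 0 0 0;0 0 0 0 0 0 0;0 0 0 0 0 0 0"
}}

```text
t: 36.75
tcp_pos: [0.4011, 0.3556, 0.1465]
tool_rot: [3.137, -0.002, 1.68]
wrist_force: [1.2, -0.7, -0.6]
gripper_width: 0.0144
```

Run:
```python
from h import *
c,s=np.cos(CY),np.sin(CY)
for i in range(2):
    p,d=snap('scene');P=cloud('scene',d);L=(P[...,:2]-CH)@np.array([[c,-s],[s,c]])
    t=robot.sense()['tcp_pos']; print('tcp local',((t[:2]-CH)@np.array([[c,-s],[s,c]])).round(4),t[2].round(4))
    for a,b in((.066,.075),(.075,.09),(.09,.1),(.1,.103),(.103,.108),(.108,.125)):
        k=(np.abs(L[...,1])<.03)&(np.abs(L[...,0]+.078)<.03)&(P[...,2]>a)&(P[...,2]<b)
        if k.sum(): print(a,b,k.sum(),'x',np.percentile(L[k][:,0],[5,50,95]).round(4),'y',np.percentile(L[k][:,1],[5,50,95]).round(4))
k=(np.abs(L[...,1])<.02)&(L[...,0]<-.068)&(L[...,0]>-.1)&(P[...,2]>.03)&(P[...,2]<.043);print('staple',k.sum(),np.percentile(L[k],[3,50,97],axis=0).round(4).tolist(),np.median(P[k][:,2]))
crop(p,'scene',[*chpt(-.078,0),.06],30,'s10')
go(*chpt(-.078,0),.072,CY+np.pi/2)
```

```text
tcp local [-0.0803 -0.0012] 0.146
0.075 0.09 4 x [-0.0845 -0.0826 -0.0793] y [-0.0066 -0.0029  0.0004]
0.09 0.1 5 x [-0.0858 -0.0842 -0.0788] y [-0.0046 -0.0035 -0.0005]
0.1 0.103 1 x [-0.0842 -0.0842 -0.0842] y [-0.0046 -0.0046 -0.0046]
0.103 0.108 2 x [-0.0877 -0.0851 -0.0825] y [-0.0048 -0.0041 -0.0033]
0.108 0.125 20 x [-0.0903 -0.0842 -0.075 ] y [-0.0115 -0.0036  0.0052]
tcp local [-0.0806 -0.0014] 0.1456
0.075 0.09 4 x [-0.0826 -0.0817 -0.0808] y [-0.0041 -0.0038  0.0013]
0.09 0.1 4 x [-0.0854 -0.0818 -0.0799] y [-0.0047 -0.0043 -0.0028]
0.1 0.103 2 x [-0.0873 -0.0858 -0.0843] y [-0.0044 -0.0038 -0.0032]
0.103 0.108 2 x [-0.088  -0.0869 -0.0858] y [-0.0075 -0.0063 -0.0052]
0.108 0.125 19 x [-0.0893 -0.0843 -0.0769] y [-0.0107 -0.0047  0.0034]
staple 26 [[-0.0905, -0.013], [-0.0779, 0.0001], [-0.0683, 0.0145]] 0.034939414836686944
t 36.9 tcp [0.4006 0.3553 0.1456] rot [ 3.139e+00 -1.000e-03  1.680e+00] w 0.0140 F [-0.1  0.3 -1.1] q [ 0.52  0.53  1.74  0.    0.87 -1.16]
MOVE [ 0.2 -0.1 -0. ] [0.13 0.24 7.36]
```

View pics/s10.png

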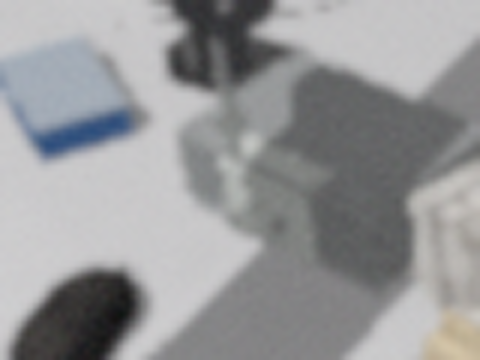

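Emit:
{"op": "jog_arm", "data": {
  "motion": "0 0 0 0.1 0.2 1.5 0;0 0 0 0.1 0.2 3 0;0 0 0 0.1 0.2 3.6 0;0 0 0 0.1 0.2 3.6 0;0 0 0 0.1 0.2 3.6 0;0 0 0 0.1 0.2 3.6 0;0 0 0 0.1 0.2 3.6 0;0 0 0 0.1 0.2 3.6 0"
}}

```text
t: 37.52
tcp_pos: [0.4021, 0.3563, 0.1087]
tool_rot: [3.14, -0.001, 1.68]
wrist_force: [0.3, -0.0, -0.9]
gripper_width: 0.014
```

Run:
```python
from h import *
c,s=np.cos(CY),np.sin(CY)
for i in range(3):
    snap('top');t=robot.sense()['tcp_pos']; print('tcp local',((t[:2]-CH)@np.array([[c,-s],[s,c]])).round(4),t[2].round(4))
go(*chpt(-.078,0),.072,CY+np.pi/2)
```

```text
tcp local [-0.079  -0.0006] 0.1086
tcp local [-0.0791 -0.0006] 0.1085
tcp local [-0.0791 -0.0006] 0.1084
t 37.7 tcp [0.4019 0.3562 0.1084] rot [ 3.141 -0.     1.68 ] w 0.0145 F [ 0.2 -0.6 -0.4] q [ 0.52  0.59  1.76  0.    0.79 -1.16]
MOVE [ 0. -0. -0.] [0.06 0.11 3.64]
```

Emit:
{"op": "jog_arm", "data": {
  "motion": "0 0 0 0.05 0.1 0.5 0;0 0 0 0.05 0.1 1 0;0 0 0 0.05 0.1 1.5 0;0 0 0 0.05 0.1 2 0;0 0 0 0.05 0.1 2.3 0;0 0 0 0.05 0.1 2.3 0"
}}

```text
t: 38.17
tcp_pos: [0.402, 0.3563, 0.0839]
tool_rot: [-3.139, 0.001, 1.68]
wrist_force: [-0.4, 1.1, -0.3]
gripper_width: 0.0142
```

Emit:
{"op": "jog_arm", "data": {
  "motion": "0 0 0 0 0 0.5 0;0 0 0 0 0 0.9 0;0 0 0 0 0 1.2 0;0 0 0 0 0 1.4 0;0 0 0 0 0 1.4 0;0 0 0 0 0 1.4 0"
}}

```text
t: 38.67
tcp_pos: [0.4029, 0.3569, 0.0722]
tool_rot: [3.141, -0.0, 1.68]
wrist_force: [-1.9, -1.6, 8.4]
gripper_width: 0.0142
```

Emit:
{"op": "jog_arm", "data": {
  "motion": "0 0 0 0 0 0.2 0;0 0 0 0 0 0.2 0;0 0 0 0 0 0.2 0.4;0 0 0 0 0 0 0.4;0 0 0 0 0 0 0.4;0 0 0 0 0 0 0.4;0 0 0 0 0 -2 0.4;0 0 0 0 0 -5 0.4;0 0 0 0 0 -9 0.4;0 0 0 0 0 -13 0.4;0 0 0 0 0 -17 0.4;0 0 0 0 0 -17 0.4"
}}

```text
t: 39.67
tcp_pos: [0.407, 0.3593, 0.2485]
tool_rot: [3.127, -0.006, 1.68]
wrist_force: [1.3, 1.4, -0.4]
gripper_width: 0.0344
```

Run:
```python
from h import *
c,s=np.cos(CY),np.sin(CY)
lidview('s11')
p,d=snap('scene');P=cloud('scene',d);L=(P[...,:2]-CH)@np.array([[c,-s],[s,c]])
for a,b in((.037,.045),(.05,.07),(.07,.105),(.105,.13)):
    k=(np.abs(L[...,1])<.03)&(L[...,0]<-.068)&(L[...,0]>-.11)&(P[...,2]>a)&(P[...,2]<b)
    if k.sum(): print(a,b,k.sum(),'x',np.percentile(L[k][:,0],[5,50,95]).round(4),'y',np.percentile(L[k][:,1],[5,50,95]).round(4),'zmax',P[k][:,2].max().round(4))
for n,q in(('s',P),):pass
```

```text
lid pts 633 z [0.056 0.058 0.06  0.061 0.062] slope -0.006
  z0.00 n19 x [-0.088 -0.065 -0.058] y [-0.037  0.02 ]
  z0.01 n23 x [-0.079 -0.066 -0.058] y [-0.038  0.034]
  z0.02 n17 x [-0.083 -0.065 -0.062] y [-0.038  0.038]
  z0.03 n48 x [-0.092 -0.069 -0.063] y [-0.037  0.029]
  z0.04 n32 x [-0.086 -0.066 -0.06 ] y [-0.036  0.034]
  z0.05 n38 x [-0.084 -0.065 -0.058] y [-0.031  0.035]
  z0.06 n14 x [-0.084 -0.064 -0.058] y [-0.036  0.003]
  z0.07 n6 x [-0.086 -0.083 -0.076] y [-0.007 -0.002]
  z0.08 n9 x [-0.088 -0.084 -0.079] y [-0.01   0.002]
  z0.09 n11 x [-0.088 -0.084 -0.075] y [-0.01   0.001]
  z0.10 n7 x [-0.086 -0.082 -0.076] y [-0.012  0.002]
0.037 0.045 19 x [-0.089  -0.0831 -0.0706] y [-0.0149 -0.0051  0.0025] zmax 0.0436
0.05 0.07 14 x [-0.0842 -0.0813 -0.0733] y [-0.0081 -0.0035  0.0006] zmax 0.0691
0.07 0.105 32 x [-0.0872 -0.0832 -0.0742] y [-0.0094 -0.0052  0.0033] zmax 0.1043
```

View pics/s11.png

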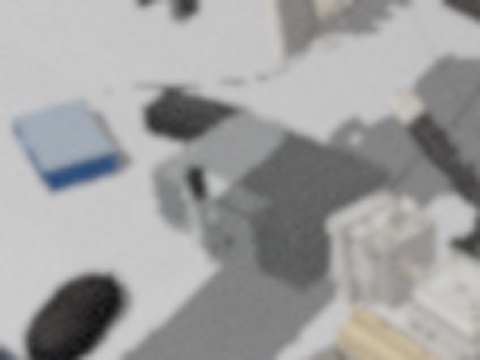

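```bash
python3 -c "
from workcell import robot
print(robot.hand_in())"
```

```text
the job is handed in; nothing more can be done
None
```

The job is done and handed in at about 40 s of the 210 s allowed; the hand-in gave no verdict.

- **Rods:** all three were on the rack. Each was pulled forward out of its clips, carried over the microscope and laid in its own notch. Before closing, the depth view showed rod tops at 39–41 mm (40 expected). They lay lengthwise within a few millimetres of centre, with slopes of at most 0.064 rad. They were not visible once the lid was shut.
- **Lid:** its top measured 60 mm and level, so it is shut.
- **Hasp:** it hangs flat against the chest front with its face at chest x of about -65 mm. The staple comes through its slot.
- **Pin:** the stand had been knocked about 25 mm aside during the run, so I measured it again before gripping the pin. It went into the eye with no side force, and I pushed until the collar rested on the loop (8 N). After release it stood upright with its top at about 104 mm (103 expected).

At hand-in the gripper was open, about 18 cm above the chest and touching nothing. I never deliberately touched a bystander and no contact showed, but I did not re-measure where they stand. No check failed or disagreed. I viewed 13 pictures.

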